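Load the drinks dispenser with flavour cartridges

TASK

Load every flavour cartridge on the placemat into the drinks dispenser, each in the coupler of its own colour: pull that coupler's sleeve right down so its black dust plug pops up, put the dust plug on the white side plate, then push the cartridge down, plug first, until the sleeve springs fully up and locks it. Only once a cartridge is locked, press its vent cap down flush with its top. A coupler whose cartridge is missing keeps its dust plug locked in, and do not knock over the syrup bottle.

Things in the scene. Friction and masses are not known exactly. Their poses are not given: they have to be found in the camera images.
- dispenser: fixed drinks dispenser: black deck 140 mm wide, 50 mm high, with three couplers in a row; at its far end a 250 mm tall grey tower, its face 85 mm past the last coupler's axis. Origin on the worktop under the middle coupler; x along the row towards the tower (couplers at -90, 0 and +90 mm, colour order varies), z up.
- coupler_red: fixed upright coupler with red sleeve. Origin on its axis at deck height, z up; steel mouth (inner 41, outer 46 mm) ends 51 mm above it. Sleeve right down: jaws let go, a spring valve lifts the plug 13 mm, and the sleeve stays part down. A plug pushed down those 13 mm to its shoulder (5 N) locks, and the sleeve springs up. A sleeve up on an empty coupler must be pulled down first.
- sleeve_red (a joint): travel (m) of the red spring sleeve: 0 up, locked; 0.016 right down (8 N), which frees a plug; rests at 0.0105 on an empty coupler or popped-up plug. Ring 56 mm in diameter, 22 mm high, with a 70 mm flange; at 0 its top is 49 mm and its flange's upper face 38 mm above the coupler's origin, right down 33 and 22 mm. Grip the ring above the flange, or push on the flange.
- coupler_yellow: fixed upright coupler with yellow sleeve. Origin on its axis at deck height, z up; steel mouth (inner 41, outer 46 mm) ends 51 mm above it. Sleeve right down: jaws let go, a spring valve lifts the plug 13 mm, and the sleeve stays part down. A plug pushed down those 13 mm to its shoulder (5 N) locks, and the sleeve springs up. A sleeve up on an empty coupler must be pulled down first.
- sleeve_yellow (a joint): travel (m) of the yellow spring sleeve: 0 up, locked; 0.016 right down (8 N), which frees a plug; rests at 0.0105 on an empty coupler or popped-up plug. Ring 56 mm in diameter, 22 mm high, with a 70 mm flange; at 0 its top is 49 mm and its flange's upper face 38 mm above the coupler's origin, right down 33 and 22 mm. Grip the ring above the flange, or push on the flange.
- coupler_green: fixed upright coupler with green sleeve. Origin on its axis at deck height, z up; steel mouth (inner 41, outer 46 mm) ends 51 mm above it. Sleeve right down: jaws let go, a spring valve lifts the plug 13 mm, and the sleeve stays part down. A plug pushed down those 13 mm to its shoulder (5 N) locks, and the sleeve springs up. A sleeve up on an empty coupler must be pulled down first.
- sleeve_green (a joint): travel (m) of the green spring sleeve: 0 up, locked; 0.016 right down (8 N), which frees a plug; rests at 0.0105 on an empty coupler or popped-up plug. Ring 56 mm in diameter, 22 mm high, with a 70 mm flange; at 0 its top is 49 mm and its flange's upper face 38 mm above the coupler's origin, right down 33 and 22 mm. Grip the ring above the flange, or push on the flange.
- dust_plug_red: black dust plug, 60 g, locked in the red coupler at the start. Origin at the centre of its foot, z along it: 38 mm head up to 5.5 mm (2 mm chamfer), groove, 38 mm shank to the shoulder at 24 mm, 45 mm flange to 27 mm, knob 27 mm in diameter to 38 mm. Origin above the coupler's origin: 27 to 29 mm locked, 40 mm popped up.
- dust_plug_yellow: black dust plug, 60 g, locked in the yellow coupler at the start. Origin at the centre of its foot, z along it: 38 mm head up to 5.5 mm (2 mm chamfer), groove, 38 mm shank to the shoulder at 24 mm, 45 mm flange to 27 mm, knob 27 mm in diameter to 38 mm. Origin above the coupler's origin: 27 to 29 mm locked, 40 mm popped up.
- dust_plug_green: black dust plug, 60 g, locked in the green coupler at the start. Origin at the centre of its foot, z along it: 38 mm head up to 5.5 mm (2 mm chamfer), groove, 38 mm shank to the shoulder at 24 mm, 45 mm flange to 27 mm, knob 27 mm in diameter to 38 mm. Origin above the coupler's origin: 27 to 29 mm locked, 40 mm popped up.
- cartridge_red: flavour cartridge, white with red band and vent cap, 0.23 kg, low centre of mass, standing plug down on the placemat (mat top z = 1.7 mm); may be absent. Origin at the centre of its foot, z up: steel plug as on the dust plug to the shoulder at 24 mm, body 52 mm in diameter to 84 mm, cap 30 mm in diameter to 91 mm. Origin above the coupler's origin: 27 to 29 mm locked, 40 mm resting in it.
- cap_red (a joint): travel (m) of the red cartridge's vent cap: 0 as supplied (7 mm proud), 0.006 pressed right in (1 mm proud, as flush as it gets). Takes 5 to 6 N and stays where it is left.
- cartridge_yellow: flavour cartridge, white with yellow band and vent cap, 0.23 kg, low centre of mass, standing plug down on the placemat (mat top z = 1.7 mm); may be absent. Origin at the centre of its foot, z up: steel plug as on the dust plug to the shoulder at 24 mm, body 52 mm in diameter to 84 mm, cap 30 mm in diameter to 91 mm. Origin above the coupler's origin: 27 to 29 mm locked, 40 mm resting in it.
- cap_yellow (a joint): travel (m) of the yellow cartridge's vent cap: 0 as supplied (7 mm proud), 0.006 pressed right in (1 mm proud, as flush as it gets). Takes 5 to 6 N and stays where it is left.
- cartridge_green: flavour cartridge, white with green band and vent cap, 0.23 kg, low centre of mass, standing plug down on the placemat (mat top z = 1.7 mm); may be absent. Origin at the centre of its foot, z up: steel plug as on the dust plug to the shoulder at 24 mm, body 52 mm in diameter to 84 mm, cap 30 mm in diameter to 91 mm. Origin above the coupler's origin: 27 to 29 mm locked, 40 mm resting in it.
- cap_green (a joint): travel (m) of the green cartridge's vent cap: 0 as supplied (7 mm proud), 0.006 pressed right in (1 mm proud, as flush as it gets). Takes 5 to 6 N and stays where it is left.
- plug_plate: white stoneware side plate on the placemat, 204 mm across, rim 22 mm high; flat inside over about 150 mm, 6 mm above its underside. Origin at the centre of the underside, z up.
- syrup_small: slim dark syrup bottle with blue cap, 58 mm in diameter, 240 mm tall, right of the placemat; not part of the job. Origin at the centre of its underside, z up.

How it is judged:
At the end, for the whole second after the job is handed in: All sleeves up within 3 mm; each cartridge present within 5 mm of its coupler's axis, foot 24 to 30.5 mm above the coupler's origin, cap at least 4.5 mm in; each dust plug still locked in its coupler or at rest on the plate (foot within 95 mm of its centre, 3 to 45 mm above its underside) (value of joint each of sleeve_red, sleeve_yellow, sleeve_green below 0.003 m and horizontal distance between cartridge_red and coupler_red below 0.005 m and z of cartridge_red in the frame of coupler_red between 0.024 and 0.0305 m and value of joint each of cap_red, cap_yellow, cap_green above 0.0045 m and ((horizontal distance between dust_plug_red and plug_plate below 0.095 m and z of dust_plug_red in the frame of plug_plate between 0.003 and 0.045 m and linear speed of dust_plug_red below 0.05 m/s) or (horizontal distance between dust_plug_red and coupler_red below 0.005 m and z of dust_plug_red in the frame of coupler_red between 0.024 and 0.0305 m)) and horizontal distance between cartridge_yellow and coupler_yellow below 0.005 m and z of cartridge_yellow in the frame of coupler_yellow between 0.024 and 0.0305 m and ((horizontal distance between dust_plug_yellow and plug_plate below 0.095 m and z of dust_plug_yellow in the frame of plug_plate between 0.003 and 0.045 m and linear speed of dust_plug_yellow below 0.05 m/s) or (horizontal distance between dust_plug_yellow and coupler_yellow below 0.005 m and z of dust_plug_yellow in the frame of coupler_yellow between 0.024 and 0.0305 m)) and horizontal distance between cartridge_green and coupler_green below 0.005 m and z of cartridge_green in the frame of coupler_green between 0.024 and 0.0305 m and ((horizontal distance between dust_plug_green and plug_plate below 0.095 m and z of dust_plug_green in the frame of plug_plate between 0.003 and 0.045 m and linear speed of dust_plug_green below 0.05 m/s) or (horizontal distance between dust_plug_green and coupler_green below 0.005 m and z of dust_plug_green in the frame of coupler_green between 0.024 and 0.0305 m))); the robot touches nothing.
It fails at once if the vent cap of the red cartridge was pushed in before that cartridge was locked in its coupler (value of joint cap_red above 0.003 m and not (horizontal distance between cartridge_red and coupler_red below 0.005 m and z of cartridge_red in the frame of coupler_red between 0.024 and 0.0305 m and value of joint sleeve_red below 0.004 m)).
It fails at once if the vent cap of the yellow cartridge was pushed in before that cartridge was locked in its coupler (value of joint cap_yellow above 0.003 m and not (horizontal distance between cartridge_yellow and coupler_yellow below 0.005 m and z of cartridge_yellow in the frame of coupler_yellow between 0.024 and 0.0305 m and value of joint sleeve_yellow below 0.004 m)).
It fails at once if the vent cap of the green cartridge was pushed in before that cartridge was locked in its coupler (value of joint cap_green above 0.003 m and not (horizontal distance between cartridge_green and coupler_green below 0.005 m and z of cartridge_green in the frame of coupler_green between 0.024 and 0.0305 m and value of joint sleeve_green below 0.004 m)).
It fails at once if the slim syrup bottle was knocked over (angle between syrup_small's own z axis and vertical above 0.6 rad).
Of cartridge_red, cartridge_yellow, cartridge_green only 2 to 3 are there at a start; the rules pass over those that are not, and their reading is None.
At some moment in a run one of cartridge_red, cartridge_yellow, cartridge_green may be knocked a few centimetres aside while the robot is not near it.
It also fails if it takes over 210 s, if anything falls off the work surface, if the arm or the gripper's body presses on something with over 40 N, if the wrist force passes 120 N, or if a joint passes its speed limit or range.

ROBOT

A 6-joint arm with a two-finger parallel gripper is mounted at the origin on the work surface; the furniture and walls round the work are solid. World frame = base frame: x ahead of the robot, y to its left, z up, the work surface at z = 0. Lengths are in m, angles in rad, forces in N, time in s.
With the tool pointing down it reaches from about 0.325 to 0.75 m from the base axis. Payload 7.6 kg.
Tool frame: the origin (TCP) lies on the mounting face of the last link; the fingertips stand 173 mm ahead of it and the grasp point (between the pads) lies 155 mm ahead of it; z points along the fingers, y is the line along which they close (so a half turn about z gives the same grasp; the last joint's range is limited). The gripper opens to 85 mm and grips with 20 to 120 N. Pads are 22 mm wide; open, the fingers measure 114 mm over their backs; the gripper's body (76 mm by 85 mm) begins 54 mm behind the grasp point. The pads swing forward as they close: fully open they stand 13 mm farther back than shut.
Start: joints at [1.116, 0.052, 1.401, -0, 1.689, -0.07], TCP at [0.197, 0.487, 0.405] pointing down, gripper open.
Joint ranges: [-2.9, 2.9], [-0.91, 2.17], [0.12, 2.37], [-1.06, 4.2], [0.26, 2.73], [-2.93, 2.93]. Speed limits (rad/s): [2.57, 2.57, 3.01, 3.14, 3.14, 3.14].

INTERFACE

Orientations are given as a unit quaternion [x, y, z, w].
In Python, from bench import r, read_camera gives the robot as it stands (r), with the cameras as plain functions.
- The arm moves only by the shell command python3 jog.py FILE, which reads ROWS from the file FILE. ROWS is one flat JSON list of numbers that holds 1 to 10 rows one after another, with no inner brackets; each row has 7 numbers: a rotation vector rx, ry, rz in rad, then dx, dy, dz in m, then the finger opening in m; each row is the pose to reach, as a shift and turn from the pose commanded when the command began, along the tool's axes at that moment; what a row does not reach only later rows make up. A row lasts 1/10 s, in which the tool goes at most 0.05 m and 0.15 rad, less where a joint would pass 70% of its speed; a pose out of reach is approached as far as the arm can. The fingers move at their own pace and stop on an object; the grip force is fixed at half the most. Time passes only in rows, so rows that do not move let the fingers close. It prints the time, the measured TCP pose, the force, the opening and the grip force at its end. Input that does not fit is refused with a message, and nothing moves.
- r.get_state(): the state, without advancing time (a new reading comes with each control period).
- read_camera(name): name is "side" or "top"; returns a dict with "frame" (400x640x3 uint8, blue, green, red), "fx", "fy", "cx", "cy" (pixels), "k1" (the pictures are not rectified: a ray, as slopes to the right and down, at radius r is drawn at 1 + k1 r^2 times it, then the intrinsics apply), "position" and "rotation" of the camera in the world. Camera axes: x right, y down, z forward; pixel columns grow to the right and rows downward; lengths in m; the calibration is good to about 2 mm. A picture is of the moment at which its call begins. There is no depth.
- r.hand_in(): hands the job in; it is judged then, once.
The state is a dict: "clock": time; "qpos": joint angles; "joint_velocities": joint speeds; "effort": joint torques, N m; "eef_pos": TCP position; "tcp_rot": TCP orientation; "force": force on the tool from outside, world axes, zero at the start; "wrist_torque": the same for the moment, N m; "grip_width": finger opening in m; "finger_force": force on a finger pad.
Only numpy, scipy, OpenCV 4.12 (cv2) and the standard library are available. Lean on these libraries where they do the work, as an engineer would, in place of code of your own. Each camera call takes 0.05 s, during which the arm holds its last target. There are 200 camera calls.

## Working session

There is one attempt and no reset: what is moved stays moved. The work goes in short steps, Python scripts to look and compute and a shell command to move; the robot and the scene stay as the last step left them, time stands still between calls to the robot, and variables do not carry over. Pictures are saved under pics/ and viewed, at most 14 in all, crops included, and the job is handed in when it is done.

```bash
ls; mkdir -p pics
cat > h.py <<'E'
import numpy as np, cv2
from bench import r, read_camera
from scipy.spatial.transform import Rotation as R
def cam(n): return read_camera(n)
def ray(c,u,v):
    x=(u-c['cx'])/c['fx']; y=(v-c['cy'])/c['fy']; k=c['k1']
    d=np.array([x,y]); s=d.copy()
    for _ in range(20): s=d/(1+k*(s@s))
    rot=np.array(c['rotation'])
    rot=R.from_quat(rot).as_matrix() if rot.size==4 else rot
    w=rot@np.array([s[0],s[1],1]); return np.array(c['position']),w
def onz(c,u,v,z):
    o,w=ray(c,u,v); return o+w*(z-o[2])/w[2]
def proj(c,p):
    rot=np.array(c['rotation']); rot=R.from_quat(rot).as_matrix() if rot.size==4 else rot
    q=rot.T@(np.array(p)-c['position']); s=q[:2]/q[2]; s=s*(1+c['k1']*(s@s)); return s*[c['fx'],c['fy']]+[c['cx'],c['cy']]
def st():
    s=r.get_state(); 
    print({k:(np.round(v,4).tolist() if not isinstance(v,dict) else v) for k,v in s.items()})
    return s
E
python3 - <<'E'
from h import *
st()
for n in('side','top'):
    c=cam(n); cv2.imwrite(f'pics/{n}0.png',c['frame']); print({k:v for k,v in c.items() if k!='frame'})
E
```

```text
bench.py
jog.py
pics
{'clock': 0.0, 'qpos': [1.1157, 0.0528, 1.4017, -0.0, 1.6886, -0.0703], 'joint_velocities': [0.0001, -0.0012, 0.0004, 0.0022, 0.0012, -0.0026], 'effort': [-0.0021, -38.167, -36.0187, -0.0002, 0.0062, 0.0], 'eef_pos': [0.197, 0.4866, 0.4039], 'tcp_rot': [0.1912, 0.9815, -0.0008, -0.0002], 'force': [-0.2305, 0.881, -0.1496], 'wrist_torque': [-0.019, 0.0164, 0.0168], 'finger_force': 0.0, 'grip_width': 0.0854}
{'fx': 402.63288355985947, 'fy': 402.63288355985947, 'cx': 323.6511172827612, 'cy': 192.78156898643633, 'k1': -0.004586476279128711, 'position': array([ 0.26445517, -0.86688255,  0.66695921]), 'rotation': array([ 0.86784584, -0.12299856,  0.07750619, -0.47508709])}
{'fx': 401.3897673895724, 'fy': 401.3897673895724, 'cx': 315.1109326965581, 'cy': 193.38427366366676, 'k1': -0.07943238172774351, 'position': array([ 0.47149109, -0.01939706,  1.06174714]), 'rotation': array([-0.69638212,  0.7170765 , -0.01698995,  0.02376088])}
```

View pics/top0.png

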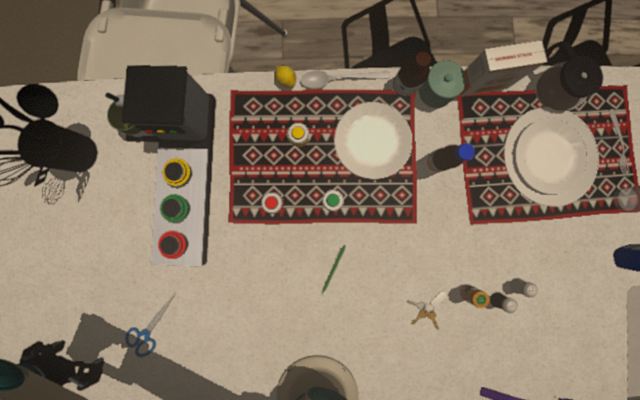

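View pics/side0.png

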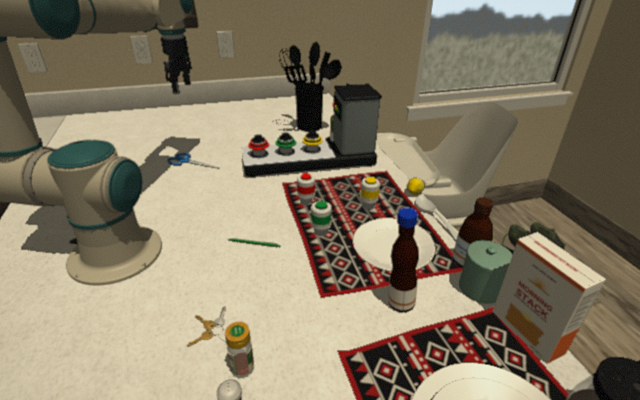

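The top view shows three cartridges: yellow cap (298,132), red (272,202), green (333,200). The plate is at (373,140) and the bottle at (466,152). The couplers are yellow (177,172), green (175,208) and red (173,244). The side view agrees with all of this.

```bash
cat >> h.py <<'E'
HUE={'red':((0,8),(172,180)),'yellow':((20,34),),'green':((45,85),)}
def blobs(c,col,smin=110,vmin=50,amin=15):
    h=cv2.cvtColor(c['frame'],cv2.COLOR_BGR2HSV); m=0
    for a,b in HUE[col]: m=m|cv2.inRange(h,(a,smin,vmin),(b,255,255))
    cs,_=cv2.findContours(m,cv2.RETR_EXTERNAL,cv2.CHAIN_APPROX_NONE)
    out=[]
    for k in cs:
        k=cv2.convexHull(k); a=cv2.contourArea(k)
        if a>amin:
            M=cv2.moments(k); out.append((round(M['m10']/M['m00'],2),round(M['m01']/M['m00'],2),a,cv2.boundingRect(k),k))
    return out
E
python3 - <<'E'
from h import *
for n in('top','side'):
    c=cam(n)
    for col in HUE:
        for b in blobs(c,col):
            if (n=='top' and b[0]<420 and 100<b[1]<270) or (n=='side' and 230<b[0]<400 and 110<b[1]<260): print(n,col,b[:4], 'z.0927',onz(c,b[0],b[1],.0927)[:2].round(4),'z.086',onz(c,b[0],b[1],.086)[:2].round(4))
    if n=='top':
        m=cv2.inRange(cv2.cvtColor(c['frame'],cv2.COLOR_BGR2HSV),(0,0,120),(180,75,255)); m[:,:325]=0;m[:,420:]=0;m[:95]=0;m[190:]=0
        k=max(cv2.findContours(m,0,1)[0],key=cv2.contourArea); k=cv2.convexHull(k);print('plate',cv2.fitEllipse(k)); e=cv2.fitEllipse(k)[0]; print(onz(c,*e,.02))
E
```

```text
top red (171.85, 244.37, 597.0, (158, 231, 29, 28)) z.0927 [0.4134 0.3418] z.086 [0.413  0.3443]
top red (389.47, 211.18, 41.5, (386, 208, 8, 9)) z.0927 [ 0.4792 -0.1892] z.086 [ 0.4793 -0.1903]
top red (371.5, 210.82, 36.0, (368, 208, 8, 8)) z.0927 [ 0.4814 -0.1457] z.086 [ 0.4815 -0.1466]
top red (353.32, 210.5, 31.5, (350, 208, 8, 7)) z.0927 [ 0.4835 -0.1019] z.086 [ 0.4836 -0.1024]
top red (317.25, 210.81, 39.0, (313, 208, 9, 8)) z.0927 [ 0.4853 -0.0149] z.086 [ 0.4854 -0.0148]
top red (299.02, 211.13, 45.0, (295, 208, 9, 9)) z.0927 [0.4858 0.0291] z.086 [0.4859 0.0295]
top red (262.11, 212.06, 29.5, (259, 208, 7, 9)) z.0927 [0.4861 0.1185] z.086 [0.4862 0.1195]
top red (245.12, 211.06, 42.5, (241, 208, 9, 9)) z.0927 [0.4897 0.1598] z.086 [0.4898 0.1611]
top red (281.67, 211.17, 42.0, (278, 206, 8, 11)) z.0927 [0.4869 0.0711] z.086 [0.487  0.0717]
top red (270.84, 202.34, 107.0, (265, 197, 13, 12)) z.0927 [0.509  0.0968] z.086 [0.5093 0.0976]
top red (401.38, 194.5, 61.5, (396, 190, 11, 10)) z.0927 [ 0.5187 -0.2197] z.086 [ 0.519  -0.2211]
top red (379.95, 194.54, 57.0, (375, 190
[... 6286 characters left out ...]
ow (369.3, 193.01, 154.0, (360, 188, 19, 11)) z.0927 [ 0.6507 -0.0376] z.086 [ 0.6552 -0.0279]
side yellow (370.73, 179.5, 56.0, (366, 176, 10, 8)) z.0927 [0.6815 0.0274] z.086 [0.6864 0.0379]
side yellow (311.84, 139.85, 166.5, (302, 135, 21, 11)) z.0927 [0.5901 0.3218] z.086 [0.5939 0.3356]
side green (254.11, 242.16, 75.5, (231, 239, 47, 7)) z.0927 [ 0.3259 -0.1601] z.086 [ 0.3266 -0.1518]
side green (320.97, 219.08, 142.5, (312, 215, 19, 10)) z.0927 [ 0.4934 -0.1162] z.086 [ 0.496  -0.1075]
side green (321.06, 204.11, 54.0, (316, 201, 11, 7)) z.0927 [ 0.5117 -0.0545] z.086 [ 0.5146 -0.045 ]
side green (285.66, 142.92, 116.5, (276, 139, 20, 9)) z.0927 [0.5006 0.3205] z.086 [0.5033 0.3343]
```

```bash
cat >> h.py <<'E'
U=np.array([.9976,-.0692,0]);N=np.array([.0692,.9976,0])
C0=np.array([.5023,.3372,0])
COUP={'red':C0-.09*U,'green':C0,'yellow':C0+.09*U}
def to(x,y,z,s=None,p=None):
    """offset in tool axes from measured pose to world TCP target with yaw such that tool y=N"""
    s=s or r.get_state(); q=R.from_quat(s['tcp_rot']); T=R.from_matrix(np.c_[-U,N,[0,0,-1]])
    print('at',np.round(s['eef_pos'],4),'rv',(q.inv()*T).as_rotvec().round(4),'d',q.inv().apply(np.array([x,y,z])-s['eef_pos']).round(4),'F',np.round(s['force'],1),'w',round(s['grip_width'],4),'ff',round(s['finger_force'],1),'t',round(s['clock'],1))
E
python3 - <<'E'
from h import *
c=cam('top')
h=cv2.cvtColor(c['frame'],cv2.COLOR_BGR2HSV)
m=cv2.inRange(h,(0,0,110),(180,70,255)); m[:,:328]=0;m[:,420:]=0;m[:98]=0;m[185:]=0
m=cv2.morphologyEx(m,cv2.MORPH_OPEN,np.ones((9,9),np.uint8))
k=max(cv2.findContours(m,0,1)[0],key=cv2.contourArea); print(cv2.boundingRect(k),cv2.minEnclosingCircle(k)); x,y,w,hh=cv2.boundingRect(k); print('plate',onz(c,x+w/2,y+hh/2,.024).round(4), 'nominal',onz(c,373,140,.024).round(4))
print('bottle',onz(c,466,152,.24).round(3))
to(*COUP['red'][:2],.40)
E
```

```text
(335, 102, 77, 77) ((372.59759521484375, 139.20420837402344), 40.60116958618164)
plate [ 0.6654 -0.1669  0.024 ] nominal [ 0.6668 -0.1656  0.024 ]
bottle [ 0.596 -0.329  0.24 ]
at [0.1971 0.4866 0.4043] rv [-7.000e-04 -2.000e-04 -3.156e-01] d [-0.2535 -0.0518  0.0043] F [-0.1  0.8  0.9] w 0.0853 ff 0.0 t 0.2
```

```bash
echo '[0, 0, -0.3156, -0.2535, -0.0518, 0.004, 0.064, 0, 0, -0.3156, -0.2535, -0.0518, 0.004, 0.064, 0, 0, -0.3156, -0.2535, -0.0518, 0.004, 0.064, 0, 0, -0.3156, -0.2535, -0.0518, 0.004, 0.064, 0, 0, -0.3156, -0.2535, -0.0518, 0.004, 0.064, 0, 0, -0.3156, -0.2535, -0.0518, 0.004, 0.064, 0, 0, -0.3156, -0.2535, -0.0518, 0.004, 0.064, 0, 0, -0.3156, -0.2535, -0.0518, 0.004, 0.064, 0, 0, -0.3156, -0.2535, -0.0518, 0.004, 0.064]' > m.json && python3 jog.py m.json
python3 - <<'E'
from h import *
to(*COUP['red'][:2],.285)
c=cam('side'); cv2.imwrite('pics/s1.png',cv2.resize(c['frame'][60:200,150:370],None,fx=3,fy=3))
E
```

```text
clock: 1.15
eef_pos: [0.4118, 0.3441, 0.4007]
tcp_rot: [0.034, 0.999, 0.0, -0.0]
force: [0.8, 0.4, 0.1]
grip_width: 0.064
finger_force: 0.0
at [0.4118 0.3441 0.4007] rv [ 0.0003 -0.0002  0.0014] d [-0.0008 -0.0007  0.1157] F [0.8 0.4 0.1] w 0.064 ff 0.0 t 1.1
```

View pics/s1.png

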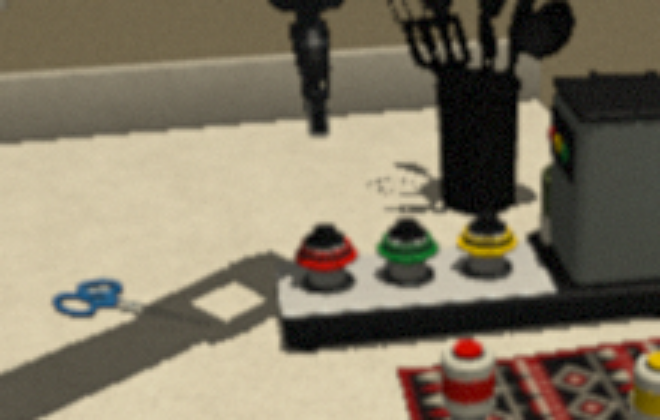

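The crop shows the gripper above the red coupler (crop 325,250), with all three sleeves up.

```bash
echo '[0, 0, 0.001, -0.001, -0.0007, 0.05, 0.064, 0, 0, 0.001, -0.001, -0.0007, 0.1, 0.064, 0, 0, 0.001, -0.001, -0.0007, 0.12, 0.064, 0, 0, 0.001, -0.001, -0.0007, 0.13, 0.064, 0, 0, 0.001, -0.001, -0.0007, 0.13, 0.064]' > m.json && python3 jog.py m.json
echo '[0, 0, 0, 0, 0, 0.004, 0.064, 0, 0, 0, 0, 0, 0.008, 0.064]' > m.json && python3 jog.py m.json
echo '[0, 0, 0, 0, 0, 0.004, 0.064, 0, 0, 0, 0, 0, 0.008, 0.064]' > m.json && python3 jog.py m.json
python3 - <<'E'
from h import *
to(*COUP['red'][:2],.25)
E
```

```text
clock: 1.7
eef_pos: [0.4129, 0.3432, 0.2701]
tcp_rot: [0.034, 0.999, -0.0, -0.001]
force: [0.1, 0.3, 0.4]
grip_width: 0.0639
finger_force: 0.0
clock: 1.9
eef_pos: [0.4138, 0.3432, 0.2646]
tcp_rot: [0.035, 0.999, 0.001, 0.002]
force: [-0.4, -0.0, -0.6]
grip_width: 0.064
finger_force: 0.0
clock: 2.1
eef_pos: [0.4136, 0.3428, 0.2551]
tcp_rot: [0.035, 0.999, 0.0, 0.0]
force: [0.5, 1.1, 4.5]
grip_width: 0.064
finger_force: 2.8
at [0.4136 0.3428 0.2551] rv [ 0.0009  0.0009 -0.0009] d [0.0012 0.0006 0.0051] F [0.5 1.1 4.5] w 0.064 ff 2.8 t 2.1
```

```bash
echo '[0, 0, 0, 0, 0, 0.004, 0.064, 0, 0, 0, 0, 0, 0.008, 0.064, 0, 0, 0, 0, 0, 0.012, 0.064, 0, 0, 0, 0, 0, 0.012, 0.064]' > m.json && python3 jog.py m.json
echo '[0, 0, 0, 0, 0, 0.003, 0.064, 0, 0, 0, 0, 0, 0.003, 0.064]' > m.json && python3 jog.py m.json
echo '[0, 0, 0, 0, 0, 0.002, 0.064, 0, 0, 0, 0, 0, 0.002, 0.064]' > m.json && python3 jog.py m.json
```

```text
clock: 2.5
eef_pos: [0.4137, 0.3428, 0.2432]
tcp_rot: [0.035, 0.999, 0.001, 0.0]
force: [-1.7, -1.3, 7.2]
grip_width: 0.0641
finger_force: 3.1
clock: 2.7
eef_pos: [0.4137, 0.3428, 0.2404]
tcp_rot: [0.035, 0.999, 0.001, 0.001]
force: [-2.1, -0.7, 6.9]
grip_width: 0.0642
finger_force: 3.3
clock: 2.9
eef_pos: [0.4137, 0.3428, 0.2391]
tcp_rot: [0.035, 0.999, 0.001, 0.001]
force: [-2.5, -1.6, 8.8]
grip_width: 0.0639
finger_force: 4.2
```

```bash
echo '[0, 0, 0, 0, 0, 0.002, 0.064, 0, 0, 0, 0, 0, 0.002, 0.064, 0, 0, 0, 0, 0, 0.002, 0.064]' > m.json && python3 jog.py m.json
echo '[0, 0, 0, 0, 0, -0.04, 0.064, 0, 0, 0, 0, 0, -0.08, 0.064, 0, 0, 0, 0, 0, -0.12, 0.064, 0, 0, 0, 0, 0, -0.12, 0.064, 0, 0, 0, 0, 0, -0.12, 0.064]' > m.json && python3 jog.py m.json
python3 - <<'E'
from h import *
c=cam('side'); cv2.imwrite('pics/s2.png',cv2.resize(c['frame'][120:170,230:330],None,fx=6,fy=6))
to(*COUP['red'][:2],.31)
E
```

```text
clock: 3.2
eef_pos: [0.4138, 0.3429, 0.2387]
tcp_rot: [0.035, 0.999, 0.001, 0.001]
force: [-7.2, -4.8, 19.3]
grip_width: 0.0641
finger_force: 9.2
clock: 3.7
eef_pos: [0.4136, 0.3427, 0.3563]
tcp_rot: [0.035, 0.999, 0.001, 0.001]
force: [-0.6, -0.8, -1.0]
grip_width: 0.0635
finger_force: 0.0
at [0.4134 0.3426 0.3548] rv [-0.0007 -0.0008 -0.001 ] d [0.001  0.0008 0.0448] F [-0.2  0.   0.2] w 0.064 ff 0.0 t 3.8
```

View pics/s2.png

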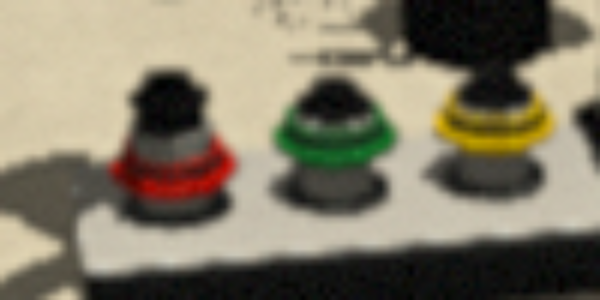

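The red sleeve is part down with its plug popped up, at crop (165,110). Next I'll do the green and yellow sleeves the same way.

```bash
echo '[0, 0, 0, -0.045, 0.0005, 0, 0.064, 0, 0, 0, -0.089, 0.0008, 0, 0.064, 0, 0, 0, -0.089, 0.0008, 0.04, 0.064, 0, 0, 0, -0.089, 0.0008, 0.08, 0.064, 0, 0, 0, -0.089, 0.0008, 0.095, 0.064, 0, 0, 0, -0.089, 0.0008, 0.102, 0.064, 0, 0, 0, -0.089, 0.0008, 0.108, 0.064, 0, 0, 0, -0.089, 0.0008, 0.114, 0.064, 0, 0, 0, -0.089, 0.0008, 0.116, 0.064, 0, 0, 0, -0.089, 0.0008, 0.116, 0.064]' > m.json && python3 jog.py m.json
echo '[0, 0, 0, 0, 0, 0.002, 0.064, 0, 0, 0, 0, 0, 0.002, 0.064]' > m.json && python3 jog.py m.json
python3 - <<'E'
from h import *
to(*COUP['green'][:2],.239)
E
```

```text
clock: 4.75
eef_pos: [0.5024, 0.3375, 0.2421]
tcp_rot: [0.035, 0.999, 0.0, 0.001]
force: [-3.8, -3.8, 7.2]
grip_width: 0.0643
finger_force: 3.6
clock: 4.95
eef_pos: [0.5024, 0.3375, 0.2403]
tcp_rot: [0.035, 0.999, 0.001, 0.001]
force: [-5.0, -3.8, 6.0]
grip_width: 0.064
finger_force: 3.9
at [0.5024 0.3375 0.2403] rv [ 0.0011  0.0018 -0.0005] d [ 0.0001 -0.0003  0.0013] F [-5.  -3.8  6. ] w 0.064 ff 3.9 t 5.0
```

```bash
echo '[0, 0, 0, 0, 0, 0.002, 0.064, 0, 0, 0, 0, 0, 0.003, 0.064, 0, 0, 0, 0, 0, 0.003, 0.064]' > m.json && python3 jog.py m.json
echo '[0, 0, 0, 0, 0, -0.04, 0.064, 0, 0, 0, 0, 0, -0.08, 0.064, 0, 0, 0, 0, 0, -0.12, 0.064, 0, 0, 0, -0.045, 0, -0.12, 0.064, 0, 0, 0, -0.09, 0, -0.12, 0.064, 0, 0, 0, -0.09, 0, -0.12, 0.064]' > m.json && python3 jog.py m.json
python3 - <<'E'
from h import *
to(*COUP['yellow'][:2],.239)
E
```

```text
clock: 5.25
eef_pos: [0.5025, 0.3375, 0.2389]
tcp_rot: [0.035, 0.999, 0.001, 0.001]
force: [-7.7, -6.6, 13.0]
grip_width: 0.0637
finger_force: 8.0
clock: 5.85
eef_pos: [0.5958, 0.3297, 0.3528]
tcp_rot: [0.037, 0.999, -0.001, -0.0]
force: [-0.5, 0.2, -0.5]
grip_width: 0.0642
finger_force: 0.0
at [0.5958 0.3297 0.3528] rv [-0.0011 -0.0003 -0.004 ] d [0.0038 0.0011 0.1138] F [-0.5  0.2 -0.5] w 0.0642 ff 0.0 t 5.8
```

```bash
echo '[0, 0, 0, 0, 0, 0.04, 0.064, 0, 0, 0, 0, 0, 0.08, 0.064, 0, 0, 0, 0, 0, 0.095, 0.064, 0, 0, 0, 0, 0, 0.102, 0.064, 0, 0, 0, 0, 0, 0.108, 0.064, 0, 0, 0, 0, 0, 0.114, 0.064, 0, 0, 0, 0, 0, 0.117, 0.064, 0, 0, 0, 0, 0, 0.117, 0.064]' > m.json && python3 jog.py m.json
echo '[0, 0, 0, 0, 0, 0.002, 0.064, 0, 0, 0, 0, 0, 0.003, 0.064, 0, 0, 0, 0, 0, 0.003, 0.064]' > m.json && python3 jog.py m.json
python3 - <<'E'
from h import *
to(*COUP['yellow'][:2],.239)
E
```

```text
clock: 6.65
eef_pos: [0.5922, 0.3312, 0.2414]
tcp_rot: [0.035, 0.999, 0.001, 0.001]
force: [-6.3, -3.5, 6.8]
grip_width: 0.0641
finger_force: 4.4
clock: 6.95
eef_pos: [0.5922, 0.3313, 0.2392]
tcp_rot: [0.035, 0.999, 0.001, 0.001]
force: [-7.1, -3.9, 6.8]
grip_width: 0.0639
finger_force: 4.9
at [0.5922 0.3313 0.2392] rv [ 0.0018  0.0029 -0.0006] d [ 0.0001 -0.0003  0.0002] F [-7.1 -3.9  6.8] w 0.0639 ff 4.9 t 7.0
```

```bash
echo '[0, 0, 0, 0, 0, 0.002, 0.064, 0, 0, 0, 0, 0, 0.002, 0.064, 0, 0, 0, 0, 0, 0.002, 0.064]' > m.json && python3 jog.py m.json
echo '[0, 0, 0, 0, 0, -0.04, 0.064, 0, 0, 0, 0, 0, -0.055, 0.064, 0, 0, 0, 0, 0, -0.0545, 0.064, 0, 0, 0, 0, 0, -0.0545, 0.064]' > m.json && python3 jog.py m.json
python3 - <<'E'
from h import *
to(*COUP['yellow'][:2],.292)
c=cam('side'); cv2.imwrite('pics/s3.png',cv2.resize(c['frame'][90:170,230:350],None,fx=5,fy=5))
E
```

```text
clock: 7.25
eef_pos: [0.5923, 0.3313, 0.2389]
tcp_rot: [0.035, 0.999, 0.001, 0.002]
force: [-10.1, -5.9, 14.5]
grip_width: 0.0639
finger_force: 8.8
clock: 7.65
eef_pos: [0.5921, 0.331, 0.2875]
tcp_rot: [0.035, 0.999, 0.0, 0.001]
force: [-0.1, -0.7, -1.5]
grip_width: 0.064
finger_force: 0.0
at [0.5921 0.331  0.2875] rv [ 0.0007  0.0011 -0.0009] d [ 0.     -0.     -0.0045] F [-0.1 -0.7 -1.5] w 0.064 ff 0.0 t 7.7
```

View pics/s3.png

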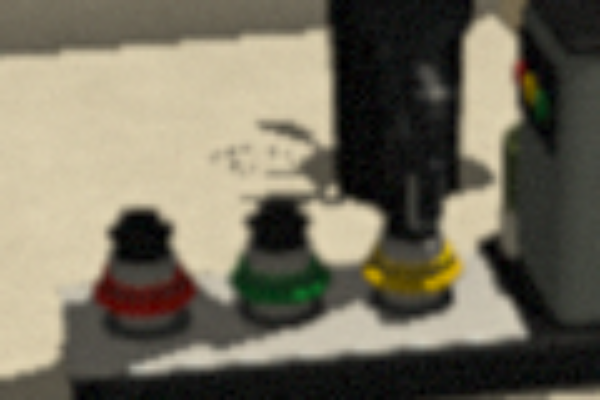

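All three sleeves are down and the plugs popped. I'll grip the yellow plug's knob.

```bash
echo '[0, 0, 0, 0, 0, -0.0045, 0.064, 0, 0, 0, 0, 0, -0.0045, 0.02, 0, 0, 0, 0, 0, -0.0045, 0.02, 0, 0, 0, 0, 0, -0.0045, 0.02, 0, 0, 0, 0, 0, -0.0045, 0.02, 0, 0, 0, 0, 0, -0.0045, 0.02, 0, 0, 0, 0, 0, -0.0045, 0.02]' > m.json && python3 jog.py m.json
echo '[0, 0, 0, 0, 0, -0.02, 0.02, 0, 0, 0, 0, 0, -0.04, 0.02, 0, 0, 0, 0, 0, -0.06, 0.02, 0, 0, 0, 0, 0, -0.06, 0.02]' > m.json && python3 jog.py m.json
python3 - <<'E'
from h import *
P=np.array([.666,-.1665,0])+.035*U
to(*P[:2],.24)
E
```

```text
clock: 8.4
eef_pos: [0.5921, 0.331, 0.2917]
tcp_rot: [0.035, 0.999, 0.0, -0.0]
force: [-0.0, 1.6, -0.3]
grip_width: 0.0239
finger_force: 58.8
clock: 8.8
eef_pos: [0.5923, 0.331, 0.3553]
tcp_rot: [0.035, 0.999, 0.001, 0.003]
force: [0.5, -0.2, 0.5]
grip_width: 0.0235
finger_force: 59.6
at [0.5923 0.331  0.3553] rv [ 0.0029  0.0052 -0.001 ] d [-0.1428 -0.4913  0.1147] F [ 0.5 -0.2  0.5] w 0.0235 ff 59.6 t 8.8
```

```bash
echo '[0, 0, 0, -0.014, -0.048, 0, 0.02, 0, 0, 0, -0.028, -0.096, 0, 0.02, 0, 0, 0, -0.042, -0.144, 0, 0.02, 0, 0, 0, -0.056, -0.192, 0, 0.02, 0, 0, 0, -0.07, -0.24, 0, 0.02, 0, 0, 0, -0.084, -0.288, 0, 0.02, 0, 0, 0, -0.098, -0.336, 0, 0.02, 0, 0, 0, -0.112, -0.384, 0, 0.02, 0, 0, 0, -0.126, -0.432, 0, 0.02, 0, 0, 0, -0.14, -0.48, 0, 0.02]' > m.json && python3 jog.py m.json
echo '[0, 0, 0, -0.0028, -0.0113, 0, 0.02, 0, 0, 0, -0.0028, -0.0113, 0, 0.02, 0, 0, 0, -0.0028, -0.0113, 0, 0.02, 0, 0, 0, -0.0028, -0.0113, 0, 0.02]' > m.json && python3 jog.py m.json
python3 - <<'E'
from h import *
P=np.array([.666,-.1665,0])+.035*U
to(*P[:2],.212)
c=cam('side'); cv2.imwrite('pics/s4.png',cv2.resize(c['frame'][120:320,250:470],None,fx=3,fy=3))
E
```

```text
clock: 9.8
eef_pos: [0.6982, -0.1598, 0.3499]
tcp_rot: [0.035, 0.999, 0.0, -0.001]
force: [0.6, 0.0, 0.2]
grip_width: 0.0235
finger_force: 59.6
clock: 10.2
eef_pos: [0.7002, -0.1671, 0.3515]
tcp_rot: [0.034, 0.999, 0.0, -0.0]
force: [-0.0, 1.2, -0.1]
grip_width: 0.0236
finger_force: 59.6
at [ 0.7002 -0.1671  0.3515] rv [ 0.0005 -0.0003  0.0014] d [-0.0008 -0.0018  0.1395] F [-0.   1.2 -0.1] w 0.0236 ff 59.6 t 10.2
```

View pics/s4.png

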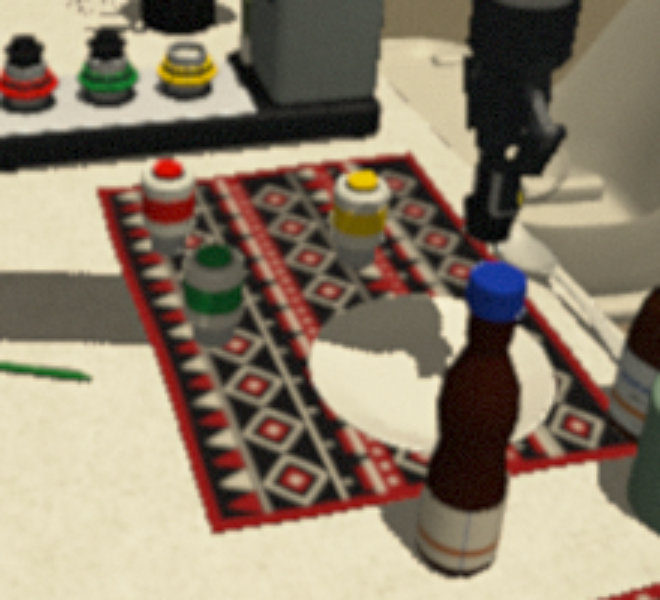

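The yellow coupler is empty, with its mouth at crop (187,50), and the plug is held. I'll lower it onto the plate.

```bash
echo '[0, 0, 0, 0, -0.002, 0.04, 0.02, 0, 0, 0, 0, -0.002, 0.08, 0.02, 0, 0, 0, 0, -0.002, 0.115, 0.02, 0, 0, 0, 0, -0.002, 0.13, 0.02, 0, 0, 0, 0, -0.002, 0.136, 0.02, 0, 0, 0, 0, -0.002, 0.1385, 0.02, 0, 0, 0, 0, -0.002, 0.1385, 0.02]' > m.json && python3 jog.py m.json
echo '[0, 0, 0, 0, 0, 0.001, 0.02, 0, 0, 0, 0, 0, 0.001, 0.02]' > m.json && python3 jog.py m.json
```

```text
clock: 10.95
eef_pos: [0.7005, -0.171, 0.2155]
tcp_rot: [0.035, 0.999, -0.0, 0.002]
force: [-0.1, 0.4, 0.9]
grip_width: 0.0239
finger_force: 59.6
clock: 11.15
eef_pos: [0.7003, -0.1712, 0.2137]
tcp_rot: [0.035, 0.999, -0.0, 0.001]
force: [0.1, 0.4, -1.6]
grip_width: 0.0233
finger_force: 59.6
```

```bash
echo '[0, 0, 0, 0, 0, 0.002, 0.02, 0, 0, 0, 0, 0, 0.002, 0.02, 0, 0, 0, 0, 0, 0.002, 0.02]' > m.json && python3 jog.py m.json
echo '[0, 0, 0, 0, 0, 0.002, 0.02, 0, 0, 0, 0, 0, 0.002, 0.02, 0, 0, 0, 0, 0, 0.002, 0.02]' > m.json && python3 jog.py m.json
```

```text
clock: 11.45
eef_pos: [0.7, -0.1712, 0.2101]
tcp_rot: [0.035, 0.999, 0.0, -0.0]
force: [0.3, 0.1, -1.4]
grip_width: 0.0232
finger_force: 59.6
clock: 11.75
eef_pos: [0.7002, -0.1711, 0.2098]
tcp_rot: [0.035, 0.999, -0.0, 0.001]
force: [-1.4, 0.4, 4.9]
grip_width: 0.0239
finger_force: 60.2
```

```bash
echo '[0, 0, 0, 0, 0, -0.001, 0.05, 0, 0, 0, 0, 0, -0.001, 0.05, 0, 0, 0, 0, 0, -0.001, 0.05, 0, 0, 0, 0, 0, -0.04, 0.05, 0, 0, 0, 0, 0, -0.08, 0.05, 0, 0, 0, 0, 0, -0.12, 0.05, 0, 0, 0, 0, 0, -0.15, 0.05]' > m.json && python3 jog.py m.json
python3 - <<'E'
from h import *
c=cam('side'); c2=cam('top')
cv2.imwrite('pics/s5.png',np.hstack([cv2.resize(c['frame'][190:280,340:460],(480,360)),cv2.resize(c2['frame'][95:185,325:425],(320,288),interpolation=1)[:,:] if 0 else cv2.resize(c2['frame'][95:185,325:425],(300,360))]))
to(*COUP['green'][:2],.36)
E
```

```text
clock: 12.45
eef_pos: [0.6998, -0.1711, 0.3615]
tcp_rot: [0.035, 0.999, -0.0, 0.002]
force: [0.0, -1.3, 0.3]
grip_width: 0.05
finger_force: 0.0
at [ 0.7    -0.1712  0.3652] rv [-0.0022  0.0104 -0.001 ] d [0.2329 0.4933 0.0017] F [0.1 0.6 2. ] w 0.0499 ff 0.0 t 12.6
```

View pics/s5.png

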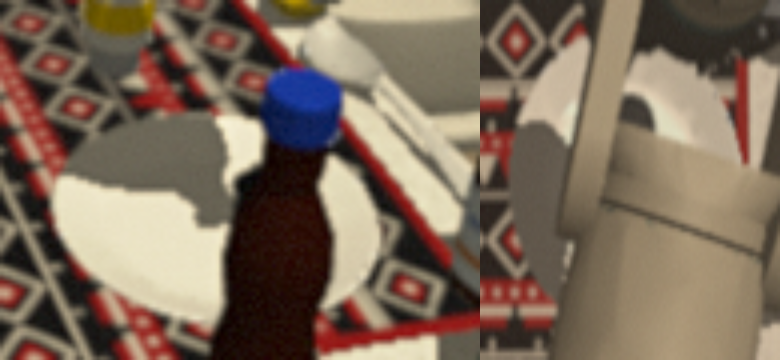

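The top-view crop shows the yellow plug standing on the plate at (638,105). In the side view the bottle hides it. Next is the green plug.

```bash
echo '[0, 0, 0, 0.021, 0.045, 0, 0.05, 0, 0, 0, 0.042, 0.09, 0, 0.05, 0, 0, 0, 0.063, 0.135, 0, 0.05, 0, 0, 0, 0.084, 0.18, 0, 0.05, 0, 0, 0, 0.105, 0.225, 0, 0.05, 0, 0, 0, 0.127, 0.27, 0, 0.05, 0, 0, 0, 0.148, 0.315, 0, 0.05, 0, 0, 0, 0.169, 0.36, 0, 0.05, 0, 0, 0, 0.19, 0.405, 0, 0.05, 0, 0, 0, 0.2115, 0.45, 0, 0.05]' > m.json && python3 jog.py m.json
echo '[0, 0, 0, 0.021, 0.0433, 0, 0.05, 0, 0, 0, 0.021, 0.0433, 0, 0.05, 0, 0, 0, 0.021, 0.0433, 0, 0.05, 0, 0, 0, 0.021, 0.0433, 0, 0.05]' > m.json && python3 jog.py m.json
python3 - <<'E'
from h import *
to(*COUP['green'][:2],.292)
c=cam('top')
print([onz(c,*b[:2],.09)[:2].round(4) for b in blobs(c,'red') if 250<b[0]<290 and b[2]>90 and 190<b[1]<215],[onz(c,*b[:2],.09)[:2].round(4) for b in blobs(c,'yellow') if b[2]>70 and 280<b[0]<320],[onz(c,*b[:2],.09)[:2].round(4) for b in blobs(c,'green') if b[2]>50 and 280<b[0]<350])
E
```

```text
clock: 13.55
eef_pos: [0.5194, 0.2942, 0.3573]
tcp_rot: [0.035, 0.999, -0.0, -0.0]
force: [1.4, 0.1, 0.1]
grip_width: 0.05
finger_force: 0.0
clock: 13.95
eef_pos: [0.503, 0.3365, 0.3575]
tcp_rot: [0.036, 0.999, -0.0, -0.0]
force: [0.2, -1.2, -0.3]
grip_width: 0.0503
finger_force: 0.0
at [0.503  0.3365 0.3575] rv [-0.0008 -0.0006 -0.0018] d [0.0007 0.0007 0.0655] F [ 0.2 -1.2 -0.3] w 0.0503 ff 0.0 t 13.9
[array([0.5091, 0.0972])] [array([0.6796, 0.028 ]), array([0.8234, 0.0552])] [array([ 0.511 , -0.0522])]
```

```bash
echo '[0, 0, 0, 0.0005, 0.0005, 0.04, 0.05, 0, 0, 0, 0.0005, 0.0005, 0.06, 0.05, 0, 0, 0, 0.0005, 0.0005, 0.065, 0.05, 0, 0, 0, 0.0005, 0.0005, 0.0655, 0.05, 0, 0, 0, 0.0005, 0.0005, 0.0655, 0.02, 0, 0, 0, 0.0005, 0.0005, 0.0655, 0.02, 0, 0, 0, 0.0005, 0.0005, 0.0655, 0.02, 0, 0, 0, 0.0005, 0.0005, 0.0655, 0.02, 0, 0, 0, 0.0005, 0.0005, 0.0655, 0.02]' > m.json && python3 jog.py m.json
echo '[0, 0, 0, 0, 0, -0.02, 0.02, 0, 0, 0, 0, 0, -0.04, 0.02, 0, 0, 0, 0, 0, -0.065, 0.02, 0, 0, 0, 0, 0, -0.065, 0.02, 0, 0, 0, 0, 0, -0.065, 0.02]' > m.json && python3 jog.py m.json
python3 - <<'E'
from h import *
P=np.array([.666,-.1665,0])-.03*U+.032*N
to(*P[:2],.215)
E
```

```text
clock: 14.9
eef_pos: [0.5025, 0.3379, 0.2944]
tcp_rot: [0.035, 0.999, 0.001, 0.001]
force: [0.6, -0.6, 6.2]
grip_width: 0.023
finger_force: 58.9
clock: 15.4
eef_pos: [0.5021, 0.3378, 0.3573]
tcp_rot: [0.035, 0.999, 0.0, 0.0]
force: [0.1, 0.3, -1.3]
grip_width: 0.0234
finger_force: 59.2
at [0.5021 0.3378 0.3573] rv [ 0.0002  0.0001 -0.0008] d [-0.1688 -0.4596  0.1423] F [ 0.1  0.3 -1.3] w 0.0234 ff 59.2 t 15.4
```

```bash
echo '[0, 0, 0, -0.017, -0.046, 0, 0.02, 0, 0, 0, -0.034, -0.092, 0, 0.02, 0, 0, 0, -0.051, -0.138, 0, 0.02, 0, 0, 0, -0.068, -0.184, 0, 0.02, 0, 0, 0, -0.084, -0.23, 0, 0.02, 0, 0, 0, -0.101, -0.276, 0, 0.02, 0, 0, 0, -0.118, -0.322, 0, 0.02, 0, 0, 0, -0.135, -0.368, 0, 0.02, 0, 0, 0, -0.152, -0.414, 0, 0.02, 0, 0, 0, -0.1688, -0.4596, 0, 0.02]' > m.json && python3 jog.py m.json
echo '[0, 0, 0, 0, 0, 0.04, 0.02, 0, 0, 0, 0, 0, 0.08, 0.02, 0, 0, 0, 0, 0, 0.11, 0.02, 0, 0, 0, 0, 0, 0.13, 0.02, 0, 0, 0, 0, 0, 0.139, 0.02, 0, 0, 0, 0, 0, 0.139, 0.02, 0, 0, 0, 0, 0, 0.139, 0.02]' > m.json && python3 jog.py m.json
python3 - <<'E'
from h import *
P=np.array([.666,-.1665,0])-.03*U+.032*N
to(*P[:2],.2125)
E
```

```text
clock: 16.4
eef_pos: [0.6384, -0.1346, 0.3553]
tcp_rot: [0.035, 0.999, 0.0, -0.002]
force: [0.5, 0.6, -0.1]
grip_width: 0.023
finger_force: 59.3
clock: 17.1
eef_pos: [0.6386, -0.1325, 0.2194]
tcp_rot: [0.035, 0.999, -0.0, 0.001]
force: [0.6, 0.4, -0.1]
grip_width: 0.0232
finger_force: 59.3
at [ 0.6386 -0.1325  0.2194] rv [-0.0001  0.001  -0.0008] d [0.0003 0.     0.0069] F [ 0.6  0.4 -0.1] w 0.0232 ff 59.3 t 17.1
```

```bash
echo '[0, 0, 0, 0, 0, 0.003, 0.02, 0, 0, 0, 0, 0, 0.005, 0.02, 0, 0, 0, 0, 0, 0.006, 0.02, 0, 0, 0, 0, 0, 0.006, 0.02]' > m.json && python3 jog.py m.json
echo '[0, 0, 0, 0, 0, 0.001, 0.02, 0, 0, 0, 0, 0, 0.002, 0.02, 0, 0, 0, 0, 0, 0.002, 0.02]' > m.json && python3 jog.py m.json
```

```text
clock: 17.5
eef_pos: [0.6385, -0.1325, 0.2132]
tcp_rot: [0.035, 0.999, -0.0, 0.0]
force: [-1.0, -0.5, 0.4]
grip_width: 0.0231
finger_force: 59.4
clock: 17.8
eef_pos: [0.6387, -0.1325, 0.2131]
tcp_rot: [0.035, 0.999, -0.0, 0.001]
force: [-4.2, 1.9, 10.3]
grip_width: 0.023
finger_force: 60.4
```

```bash
echo '[0, 0, 0, 0, 0, -0.0015, 0.05, 0, 0, 0, 0, 0, -0.0015, 0.05, 0, 0, 0, 0, 0, -0.0015, 0.05, 0, 0, 0, 0, 0, -0.0015, 0.05, 0, 0, 0, 0, 0, -0.04, 0.05, 0, 0, 0, 0, 0, -0.08, 0.05, 0, 0, 0, 0, 0, -0.12, 0.05, 0, 0, 0, 0, 0, -0.15, 0.05, 0, 0, 0, 0, 0, -0.15, 0.05, 0, 0, 0, 0, 0, -0.15, 0.05]' > m.json && python3 jog.py m.json
python3 - <<'E'
from h import *
to(*COUP['red'][:2],.36)
E
```

```text
clock: 18.8
eef_pos: [0.6383, -0.1326, 0.361]
tcp_rot: [0.035, 0.999, -0.0, 0.001]
force: [-0.1, -0.4, -0.4]
grip_width: 0.0498
finger_force: 0.0
at [ 0.6383 -0.1326  0.361 ] rv [-0.0001  0.0011 -0.001 ] d [0.2587 0.459  0.0007] F [-0.1 -0.4 -0.4] w 0.0498 ff 0.0 t 18.8
```

```bash
echo '[0, 0, 0, 0.025, 0.044, 0, 0.05, 0, 0, 0, 0.05, 0.088, 0, 0.05, 0, 0, 0, 0.075, 0.132, 0, 0.05, 0, 0, 0, 0.1, 0.176, 0, 0.05, 0, 0, 0, 0.125, 0.22, 0, 0.05, 0, 0, 0, 0.15, 0.264, 0, 0.05, 0, 0, 0, 0.175, 0.308, 0, 0.05, 0, 0, 0, 0.2, 0.352, 0, 0.05, 0, 0, 0, 0.224, 0.396, 0, 0.05, 0, 0, 0, 0.249, 0.44, 0, 0.05]' > m.json && python3 jog.py m.json
echo '[0, 0, 0, 0.0097, 0.019, 0, 0.05, 0, 0, 0, 0.0097, 0.019, 0.03, 0.05, 0, 0, 0, 0.0097, 0.019, 0.05, 0.05, 0, 0, 0, 0.0097, 0.019, 0.06, 0.05, 0, 0, 0, 0.0097, 0.019, 0.06, 0.05]' > m.json && python3 jog.py m.json
python3 - <<'E'
from h import *
to(*COUP['red'][:2],.2925)
E
```

```text
clock: 19.8
eef_pos: [0.4218, 0.3203, 0.3586]
tcp_rot: [0.035, 0.999, -0.001, -0.001]
force: [0.7, 1.1, 0.1]
grip_width: 0.0503
finger_force: 0.0
clock: 20.3
eef_pos: [0.4145, 0.3381, 0.298]
tcp_rot: [0.035, 0.999, -0.002, -0.002]
force: [-0.2, -1.2, 0.5]
grip_width: 0.0499
finger_force: 0.0
at [0.4145 0.3381 0.298 ] rv [-0.0032 -0.0039 -0.0011] d [0.0023 0.0052 0.0055] F [-0.2 -1.2  0.5] w 0.0499 ff 0.0 t 20.3
```

```bash
echo '[0, 0, 0, 0, 0, 0, 0.05, 0, 0, 0, 0, 0, 0, 0.05]' > m.json && python3 jog.py m.json
python3 - <<'E'
from h import *
to(*COUP['red'][:2],.2925)
E
```

```text
clock: 20.5
eef_pos: [0.4152, 0.3384, 0.3019]
tcp_rot: [0.035, 0.999, 0.001, 0.001]
force: [0.3, -0.6, 0.4]
grip_width: 0.05
finger_force: 0.0
at [0.4152 0.3384 0.3019] rv [ 0.0013  0.0016 -0.0013] d [0.0031 0.0048 0.0094] F [ 0.3 -0.6  0.4] w 0.05 ff 0.0 t 20.5
```

```bash
echo '[0, 0, 0, 0.003, 0.0048, 0, 0.05, 0, 0, 0, 0.003, 0.0048, 0.0085, 0.05, 0, 0, 0, 0.003, 0.0048, 0.0085, 0.05, 0, 0, 0, 0.003, 0.0048, 0.0085, 0.02, 0, 0, 0, 0.003, 0.0048, 0.0085, 0.02, 0, 0, 0, 0.003, 0.0048, 0.0085, 0.02, 0, 0, 0, 0.003, 0.0048, 0.0085, 0.02, 0, 0, 0, 0.003, 0.0048, 0.0085, 0.02]' > m.json && python3 jog.py m.json
echo '[0, 0, 0, 0, 0, -0.02, 0.02, 0, 0, 0, 0, 0, -0.04, 0.02, 0, 0, 0, 0, 0, -0.065, 0.02, 0, 0, 0, 0, 0, -0.065, 0.02, 0, 0, 0, 0, 0, -0.065, 0.02]' > m.json && python3 jog.py m.json
python3 - <<'E'
from h import *
P=np.array([.666,-.1665,0])-.03*U-.032*N
to(*P[:2],.218)
E
```

```text
clock: 21.3
eef_pos: [0.4123, 0.3435, 0.2925]
tcp_rot: [0.035, 0.999, 0.0, 0.0]
force: [-0.4, 0.8, 1.5]
grip_width: 0.0233
finger_force: 58.9
clock: 21.8
eef_pos: [0.4122, 0.3434, 0.3569]
tcp_rot: [0.035, 0.999, 0.0, 0.0]
force: [0.2, 0.3, -0.8]
grip_width: 0.0235
finger_force: 59.5
at [0.4122 0.3434 0.3569] rv [ 0.0001  0.0003 -0.001 ] d [-0.259  -0.5228  0.1389] F [ 0.2  0.3 -0.8] w 0.0235 ff 59.5 t 21.8
```

```bash
echo '[0, 0, 0, -0.022, -0.044, 0, 0.02, 0, 0, 0, -0.044, -0.088, 0, 0.02, 0, 0, 0, -0.066, -0.132, 0, 0.02, 0, 0, 0, -0.088, -0.176, 0, 0.02, 0, 0, 0, -0.11, -0.22, 0, 0.02, 0, 0, 0, -0.132, -0.264, 0, 0.02, 0, 0, 0, -0.154, -0.308, 0, 0.02, 0, 0, 0, -0.176, -0.352, 0, 0.02, 0, 0, 0, -0.198, -0.396, 0, 0.02, 0, 0, 0, -0.22, -0.44, 0, 0.02]' > m.json && python3 jog.py m.json
echo '[0, 0, 0, -0.039, -0.083, 0, 0.02, 0, 0, 0, -0.039, -0.083, 0, 0.02, 0, 0, 0, -0.039, -0.083, 0, 0.02, 0, 0, 0, -0.039, -0.083, 0, 0.02, 0, 0, 0, -0.039, -0.083, 0, 0.02]' > m.json && python3 jog.py m.json
python3 - <<'E'
from h import *
P=np.array([.666,-.1665,0])-.03*U-.032*N
to(*P[:2],.218)
E
```

```text
clock: 22.8
eef_pos: [0.6011, -0.113, 0.355]
tcp_rot: [0.035, 0.999, 0.0, -0.001]
force: [0.4, 0.9, 0.2]
grip_width: 0.0235
finger_force: 59.5
clock: 23.3
eef_pos: [0.6338, -0.1955, 0.3561]
tcp_rot: [0.035, 0.999, 0.0, -0.001]
force: [0.0, 0.3, -1.1]
grip_width: 0.0231
finger_force: 59.5
at [ 0.6338 -0.1955  0.3561] rv [ 0.0009 -0.0017 -0.    ] d [-0.0003 -0.0009  0.1381] F [ 0.   0.3 -1.1] w 0.0231 ff 59.5 t 23.3
```

```bash
echo '[0, 0, 0, 0, 0, 0.04, 0.02, 0, 0, 0, 0, 0, 0.08, 0.02, 0, 0, 0, 0, 0, 0.11, 0.02, 0, 0, 0, 0, 0, 0.13, 0.02, 0, 0, 0, 0, 0, 0.138, 0.02, 0, 0, 0, 0, 0, 0.141, 0.02, 0, 0, 0, 0, 0, 0.143, 0.02, 0, 0, 0, 0, 0, 0.143, 0.02]' > m.json && python3 jog.py m.json
echo '[0, 0, 0, 0, 0, 0.0015, 0.02, 0, 0, 0, 0, 0, 0.003, 0.02, 0, 0, 0, 0, 0, 0.003, 0.02]' > m.json && python3 jog.py m.json
```

```text
clock: 24.1
eef_pos: [0.6342, -0.1963, 0.2156]
tcp_rot: [0.035, 0.999, -0.0, 0.001]
force: [-0.0, 0.9, 0.1]
grip_width: 0.0238
finger_force: 59.5
clock: 24.4
eef_pos: [0.6339, -0.1965, 0.2112]
tcp_rot: [0.035, 0.999, 0.0, 0.0]
force: [-0.2, -0.9, -0.1]
grip_width: 0.0237
finger_force: 59.5
```

```bash
echo '[0, 0, 0, 0, 0, 0.001, 0.02, 0, 0, 0, 0, 0, 0.001, 0.02, 0, 0, 0, 0, 0, 0.001, 0.05, 0, 0, 0, 0, 0, 0.001, 0.05, 0, 0, 0, 0, 0, 0.001, 0.05, 0, 0, 0, 0, 0, -0.04, 0.05, 0, 0, 0, 0, 0, -0.08, 0.05, 0, 0, 0, 0, 0, -0.12, 0.05, 0, 0, 0, 0, 0, -0.15, 0.08, 0, 0, 0, 0, 0, -0.15, 0.08]' > m.json && python3 jog.py m.json
echo '[0, 0, 0, 0.045, 0.02, 0, 0.08, 0, 0, 0, 0.09, 0.04, 0, 0.08, 0, 0, 0, 0.13, 0.08, 0, 0.08, 0, 0, 0, 0.13, 0.13, 0, 0.08, 0, 0, 0, 0.13, 0.13, 0, 0.08]' > m.json && python3 jog.py m.json
cat >> h.py <<'E'
def caps(c):
    o={}
    for col in HUE:
        L=[b for b in blobs(c,col,amin=50) if 235<b[0]<400 and 100<b[1]<225 and b[2]<190 and .75<b[3][2]/b[3][3]<1.35 and (col!='red' or b[2]>75)]
        o[col]=[(onz(c,b[0],b[1],.09)[:2].round(4).tolist(),b[2]) for b in L]
    return o
E
python3 - <<'E'
from h import *
c=cam('top'); print(caps(c)); cv2.imwrite('pics/t2.png',cv2.resize(c['frame'][90:270,150:430],None,fx=2.8,fy=2.8))
# black plugs on plate, empty mouths
to(.5091,.0971,.36)
E
```

```text
clock: 25.4
eef_pos: [0.6341, -0.1965, 0.3678]
tcp_rot: [0.035, 0.999, -0.002, 0.005]
force: [0.2, -1.0, 0.6]
grip_width: 0.0769
finger_force: 0.0
clock: 25.9
eef_pos: [0.5123, -0.0539, 0.3607]
tcp_rot: [0.033, 0.999, 0.001, -0.0]
force: [0.1, -0.7, 1.2]
grip_width: 0.0802
finger_force: 0.0
{'red': [([0.5092, 0.0974], 102.0)], 'yellow': [([0.6795, 0.0281], 108.0)], 'green': []}
at [ 0.5128 -0.0551  0.3608] rv [ 0.0006 -0.0003  0.0028] d [0.0138 0.1516 0.0009] F [-0.3  0.4  0.9] w 0.08 ff 0.0 t 25.9
```

View pics/t2.png

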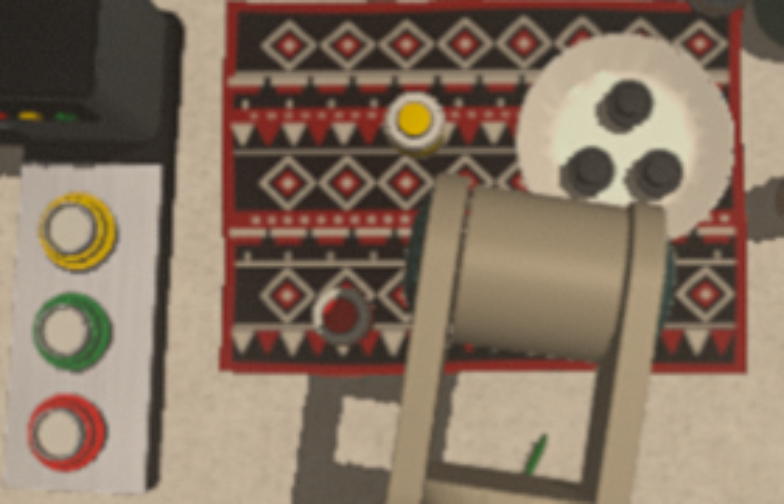

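All three plugs stand on the plate, and the couplers are empty with mouths at crop (72,230), (68,330) and (62,433). I'll refine the axes from the mouths and check green from the side.

Run:
```python
from h import *
c=cam('top')
for n,(u,v) in {'yellow':(72,230),'green':(68,330),'red':(62,433)}.items():
    uu,vv=150+u/2.8,90+v/2.8
    x0,y0=int(uu)-14,int(vv)-14
    g=cv2.cvtColor(c['frame'],cv2.COLOR_BGR2HSV)[y0:y0+28,x0:x0+28]; g=cv2.resize(g,None,fx=4,fy=4,interpolation=cv2.INTER_LINEAR)
    m=cv2.inRange(g,(0,0,110),(180,70,255)); m=cv2.morphologyEx(m,cv2.MORPH_OPEN,np.ones((9,9),np.uint8))
    nn,l,s,ce=cv2.connectedComponentsWithStats(m)
    i=1+np.argmin(np.hypot(*(ce[1:]-56).T)); cx,cy=x0+(ce[i][0]+.5)/4-.5,y0+(ce[i][1]+.5)/4-.5
    print(n,(cx,cy),s[i],'click',onz(c,uu,vv,.101).round(4),'seg .101',onz(c,cx,cy,.101).round(4),'now',COUP[n].round(4))
s=cam('side')
print([(onz(s,b[0],b[1],.0905).round(4),b[2]) for b in blobs(s,'green') if 300<b[0]<350 and 190<b[1]<230 and b[2]>30])
to(.511,-.0522,.2117)
```

```text
yellow (np.float64(174.5829362918595), np.float64(171.15944051184317)) [  20   20   69   70 3673] click [0.589  0.3273 0.101 ] seg .101 [0.5915 0.3301 0.101 ] now [0.5921 0.331  0.    ]
green (np.float64(170.1395803231315), np.float64(205.13954748456587)) [   0    0  112  112 7613] click [0.502  0.3315 0.101 ] seg .101 [0.5089 0.3418 0.101 ] now [0.5023 0.3372 0.    ]
red (np.float64(170.27886604603052), np.float64(244.57993922937678)) [  17   25   67   70 3867] click [0.4132 0.338  0.101 ] seg .101 [0.4135 0.3426 0.101 ] now [0.4125 0.3434 0.    ]
[(array([ 0.4942, -0.1133,  0.0905]), 142.5), (array([ 0.5124, -0.0535,  0.0905]), 57.0)]
at [ 0.5134 -0.0576  0.3608] rv [-0.0003 -0.0004 -0.0001] d [0.0027 0.0053 0.1491] F [-0.2  0.3  0.7] w 0.0802 ff 0.0 t 26.1
```

```bash
sed -i 's/^C0=.*/C0=np.array([.5024,.3368,0])/' h.py; echo '[0, 0, 0, 0.0027, 0.0053, 0, 0.08, 0, 0, 0, 0.0027, 0.0053, 0.04, 0.08, 0, 0, 0, 0.0027, 0.0053, 0.08, 0.08, 0, 0, 0, 0.0027, 0.0053, 0.115, 0.08, 0, 0, 0, 0.0027, 0.0053, 0.138, 0.08, 0, 0, 0, 0.0027, 0.0053, 0.149, 0.08, 0, 0, 0, 0.0027, 0.0053, 0.149, 0.08]' > m.json && python3 jog.py m.json
python3 - <<'E'
from h import *
to(.511,-.0522,.2117)
E
echo '[0, 0, 0, 0, 0, 0, 0.045, 0, 0, 0, 0, 0, 0, 0.045, 0, 0, 0, 0, 0, 0, 0.045, 0, 0, 0, 0, 0, 0, 0.045, 0, 0, 0, 0, 0, 0, 0.045]' > m.json && python3 jog.py m.json
python3 - <<'E'
from h import *
to(.511,-.0522,.2117)
E
```

```text
clock: 26.75
eef_pos: [0.5107, -0.0527, 0.2107]
tcp_rot: [0.036, 0.999, 0.0, -0.002]
force: [0.2, 0.1, 0.5]
grip_width: 0.08
finger_force: 0.0
at [ 0.5107 -0.0527  0.2107] rv [ 0.0004 -0.0031 -0.002 ] d [-0.0002  0.0005 -0.001 ] F [0.2 0.1 0.5] w 0.08 ff 0.0 t 26.8
clock: 27.25
eef_pos: [0.5116, -0.0524, 0.2143]
tcp_rot: [0.035, 0.999, -0.0, 0.002]
force: [-1.0, -1.3, 6.9]
grip_width: 0.0506
finger_force: 62.5
at [ 0.5116 -0.0524  0.2143] rv [-0.0007  0.0037 -0.001 ] d [0.0007 0.0002 0.0026] F [-1.  -1.3  6.9] w 0.0506 ff 62.5 t 27.2
```

```bash
echo '[0, 0, 0, 0, 0, -0.03, 0.045, 0, 0, 0, 0, 0, -0.07, 0.045, 0, 0, 0, 0, 0, -0.11, 0.045, 0, 0, 0, 0, 0, -0.15, 0.045, 0, 0, 0, 0, 0, -0.16, 0.045, 0, 0, 0, 0, 0, -0.16, 0.045, 0, 0, 0, 0, 0, -0.16, 0.045]' > m.json && python3 jog.py m.json
python3 - <<'E'
from h import *
to(*COUP['green'][:2],.36)
c=cam('side'); cv2.imwrite('pics/s6.png',cv2.resize(c['frame'][100:260,240:400],None,fx=3.5,fy=3.5))
E
```

```text
clock: 27.95
eef_pos: [0.5108, -0.0521, 0.37]
tcp_rot: [0.035, 0.999, 0.0, -0.002]
force: [-0.4, -0.3, -2.3]
grip_width: 0.0505
finger_force: 63.3
at [ 0.5108 -0.0521  0.37  ] rv [ 0.0004 -0.0031 -0.0009] d [0.0356 0.3874 0.0103] F [-0.4 -0.3 -2.3] w 0.0505 ff 63.3 t 27.9
```

View pics/s6.png

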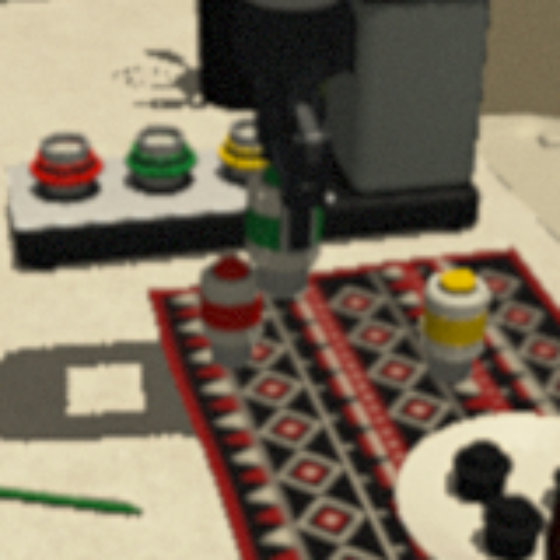

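Green is held upright, with its foot at crop (280,285). I'll carry it to the green coupler.

```bash
echo '[0, 0, 0, 0.004, 0.043, 0, 0.045, 0, 0, 0, 0.008, 0.086, 0, 0.045, 0, 0, 0, 0.012, 0.129, 0, 0.045, 0, 0, 0, 0.016, 0.172, 0, 0.045, 0, 0, 0, 0.02, 0.215, 0, 0.045, 0, 0, 0, 0.024, 0.258, 0, 0.045, 0, 0, 0, 0.028, 0.301, 0, 0.045, 0, 0, 0, 0.032, 0.344, 0, 0.045, 0, 0, 0, 0.0352, 0.3874, 0, 0.045, 0, 0, 0, 0.0352, 0.3874, 0, 0.045]' > m.json && python3 jog.py m.json
echo '[0, 0, 0, 0, 0, 0, 0.045, 0, 0, 0, 0, 0, 0, 0.045, 0, 0, 0, 0, 0, 0, 0.045]' > m.json && python3 jog.py m.json
python3 - <<'E'
from h import *
to(*COUP['green'][:2],.316)
E
```

```text
clock: 29.0
eef_pos: [0.5019, 0.3411, 0.3685]
tcp_rot: [0.032, 0.999, -0.001, -0.002]
force: [0.2, -0.1, -2.7]
grip_width: 0.051
finger_force: 64.0
clock: 29.3
eef_pos: [0.5034, 0.3357, 0.3717]
tcp_rot: [0.036, 0.999, -0.0, -0.0]
force: [-0.9, 0.1, -2.3]
grip_width: 0.0504
finger_force: 64.0
at [0.5034 0.3357 0.3717] rv [-0.0006 -0.0007 -0.0025] d [0.001  0.0011 0.0557] F [-0.9  0.1 -2.3] w 0.0504 ff 64.0 t 29.3
```

```bash
echo '[0, 0, 0, 0.0008, 0.0008, 0.02, 0.045, 0, 0, 0, 0.0008, 0.0008, 0.04, 0.045, 0, 0, 0, 0.0008, 0.0008, 0.05, 0.045, 0, 0, 0, 0.0008, 0.0008, 0.056, 0.045, 0, 0, 0, 0.0008, 0.0008, 0.062, 0.045, 0, 0, 0, 0.0008, 0.0008, 0.065, 0.045, 0, 0, 0, 0.0008, 0.0008, 0.065, 0.045]' > m.json && python3 jog.py m.json
python3 - <<'E'
from h import *
to(*COUP['green'][:2],.2906)
E
```

```text
clock: 30.0
eef_pos: [0.5027, 0.3379, 0.3084]
tcp_rot: [0.035, 0.999, 0.001, 0.001]
force: [3.6, 3.9, -0.7]
grip_width: 0.0507
finger_force: 64.0
at [0.5027 0.3379 0.3084] rv [ 0.0028  0.0029 -0.0008] d [ 0.0002 -0.0012  0.0178] F [ 3.6  3.9 -0.7] w 0.0507 ff 64.0 t 30.0
```

```bash
echo '[0, 0, 0, 0, 0, 0.003, 0.045, 0, 0, 0, 0, 0, 0.006, 0.045, 0, 0, 0, 0, 0, 0.009, 0.045, 0, 0, 0, 0, 0, 0.011, 0.045, 0, 0, 0, 0, 0, 0.011, 0.045]' > m.json && python3 jog.py m.json
echo '[0, 0, 0, 0, 0, 0.003, 0.045, 0, 0, 0, 0, 0, 0.006, 0.045, 0, 0, 0, 0, 0, 0.006, 0.045]' > m.json && python3 jog.py m.json
```

```text
clock: 30.5
eef_pos: [0.5026, 0.338, 0.2983]
tcp_rot: [0.035, 0.999, 0.001, 0.002]
force: [2.8, 3.5, 5.8]
grip_width: 0.0508
finger_force: 64.8
clock: 30.8
eef_pos: [0.5026, 0.3381, 0.2914]
tcp_rot: [0.035, 0.999, 0.002, 0.001]
force: [4.2, 6.3, 2.8]
grip_width: 0.0505
finger_force: 64.3
```

```bash
echo '[0, 0, 0, 0, 0, 0.002, 0.045, 0, 0, 0, 0, 0, 0.003, 0.045, 0, 0, 0, 0, 0, 0.003, 0.045]' > m.json && python3 jog.py m.json
python3 - <<'E'
from h import *
c=cam('side'); cv2.imwrite('pics/s7.png',cv2.resize(c['frame'][90:170,230:350],None,fx=5,fy=5))
E
```

```text
clock: 31.1
eef_pos: [0.5026, 0.3381, 0.2895]
tcp_rot: [0.035, 0.999, 0.002, 0.002]
force: [1.7, 3.4, 8.2]
grip_width: 0.0507
finger_force: 65.0
```

View pics/s7.png

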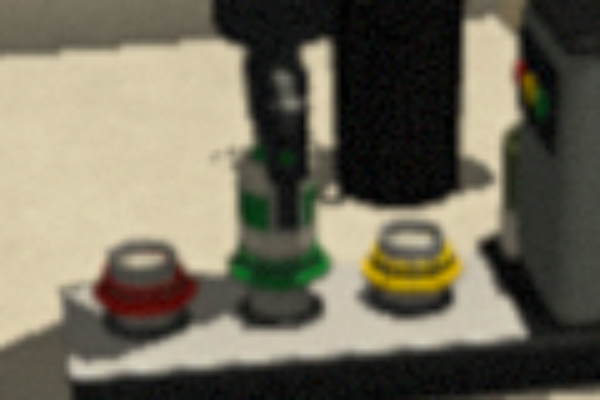

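```bash
echo '[0, 0, 0, 0, 0, -0.001, 0.07, 0, 0, 0, 0, 0, -0.001, 0.07, 0, 0, 0, 0, 0, -0.001, 0.07, 0, 0, 0, 0, 0, -0.03, 0.07, 0, 0, 0, 0, 0, -0.06, 0.07, 0, 0, 0, 0, 0, -0.07, 0.07, 0, 0, 0, 0, 0, -0.07, 0.0, 0, 0, 0, 0, 0, -0.07, 0.0, 0, 0, 0, 0, 0, -0.07, 0.0, 0, 0, 0, 0, 0, -0.07, 0.0]' > m.json && python3 jog.py m.json
python3 - <<'E'
from h import *
c=cam('side')
print([b[:4] for b in blobs(c,'green') if 260<b[0]<310 and 100<b[1]<160])
cv2.imwrite('pics/s8.png',cv2.resize(c['frame'][90:170,230:350],None,fx=5,fy=5))
to(*COUP['green'][:2],.347)
E
```

```text
clock: 32.15
eef_pos: [0.5022, 0.3375, 0.3555]
tcp_rot: [0.035, 0.999, -0.001, -0.001]
force: [-0.2, -1.6, -0.0]
grip_width: 0.0117
finger_force: 0.0
[(286.04, 143.27, 105.5, (276, 139, 20, 9)), (285.2, 131.1, 71.0, (278, 128, 15, 7)), (284.6, 119.46, 15.5, (281, 118, 8, 4))]
at [0.5023 0.3376 0.3559] rv [-0.0011 -0.0017 -0.001 ] d [-0.0002 -0.0007  0.0089] F [ 0.   0.8 -0.1] w 0.0041 ff 0.0 t 32.2
```

View pics/s8.png

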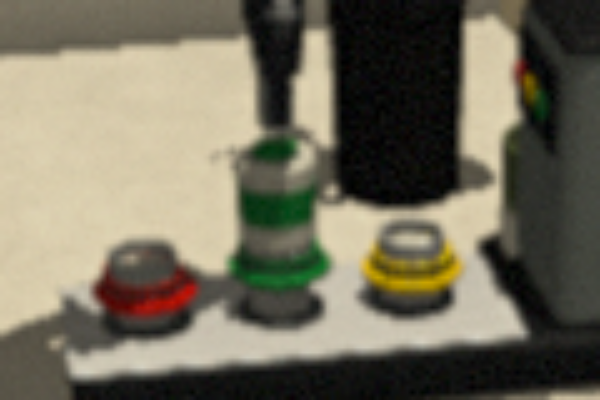

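The green sleeve is fully up (same rectangle as at the start) and the cartridge is upright and locked. I'll press its cap.

```bash
echo '[0, 0, 0, 0, 0, 0.004, 0, 0, 0, 0, 0, 0, 0.008, 0, 0, 0, 0, 0, 0, 0.011, 0, 0, 0, 0, 0, 0, 0.013, 0, 0, 0, 0, 0, 0, 0.013, 0]' > m.json && python3 jog.py m.json
echo '[0, 0, 0, 0, 0, 0.002, 0, 0, 0, 0, 0, 0, 0.004, 0, 0, 0, 0, 0, 0, 0.004, 0]' > m.json && python3 jog.py m.json
echo '[0, 0, 0, 0, 0, 0.002, 0, 0, 0, 0, 0, 0, 0.004, 0, 0, 0, 0, 0, 0, 0.004, 0]' > m.json && python3 jog.py m.json
```

```text
clock: 32.7
eef_pos: [0.5023, 0.3376, 0.3438]
tcp_rot: [0.035, 0.999, -0.0, -0.0]
force: [-0.7, -0.2, 0.7]
grip_width: 0.0002
finger_force: 0.0
clock: 33.0
eef_pos: [0.5024, 0.3376, 0.3407]
tcp_rot: [0.035, 0.999, 0.0, 0.0]
force: [-0.3, -1.3, 2.0]
grip_width: 0.0003
finger_force: 1.5
clock: 33.3
eef_pos: [0.5024, 0.3376, 0.3364]
tcp_rot: [0.035, 0.999, 0.0, 0.0]
force: [-0.1, 0.7, 3.5]
grip_width: -0.0002
finger_force: 1.7
```

```bash
echo '[0, 0, 0, 0, 0, 0.002, 0, 0, 0, 0, 0, 0, 0.002, 0, 0, 0, 0, 0, 0, 0.002, 0]' > m.json && python3 jog.py m.json
echo '[0, 0, 0, 0, 0, 0.002, 0, 0, 0, 0, 0, 0, 0.002, 0, 0, 0, 0, 0, 0, 0.002, 0]' > m.json && python3 jog.py m.json
```

```text
clock: 33.6
eef_pos: [0.5023, 0.3376, 0.3354]
tcp_rot: [0.035, 0.999, 0.0, 0.001]
force: [-2.3, -1.0, 7.6]
grip_width: -0.0001
finger_force: 4.1
clock: 33.9
eef_pos: [0.5023, 0.3376, 0.3353]
tcp_rot: [0.035, 0.999, 0.001, 0.001]
force: [-4.2, -2.7, 16.2]
grip_width: -0.0
finger_force: 7.9
```

```bash
echo '[0, 0, 0, 0, 0, -0.02, 0, 0, 0, 0, 0, 0, -0.04, 0.08, 0, 0, 0, 0, 0, -0.05, 0.08, 0, 0, 0, 0, 0, -0.05, 0.08, 0, 0, 0, 0, 0, -0.05, 0.08]' > m.json && python3 jog.py m.json
python3 - <<'E'
from h import *
c=cam('top'); k=caps(c); print(k)
s=cam('side'); print({q:[(onz(s,b[0],b[1],.0905)[:2].round(4),b[2]) for b in blobs(s,q,amin=30) if 290<b[0]<400 and 160<b[1]<215 and b[2]<120] for q in('red','yellow')})
to(*k['red'][0][0],.36)
E
```

```text
clock: 34.4
eef_pos: [0.5023, 0.3376, 0.381]
tcp_rot: [0.035, 0.999, -0.0, -0.001]
force: [0.6, -0.7, -0.6]
grip_width: 0.0579
finger_force: 0.0
{'red': [([0.5092, 0.0971], 106.5)], 'yellow': [([0.6796, 0.0279], 108.5)], 'green': []}
{'red': [(array([0.5104, 0.0994]), 49.5)], 'yellow': [(array([0.683 , 0.0307]), 55.5)]}
at [0.5023 0.3376 0.3805] rv [-0.0014 -0.0021 -0.001 ] d [-0.0238 -0.2393  0.0208] F [-0.3 -0.4  1.1] w 0.0721 ff 0.0 t 34.5
```

```bash
echo '[0, 0, 0, -0.004, -0.04, 0, 0.08, 0, 0, 0, -0.008, -0.08, 0, 0.08, 0, 0, 0, -0.012, -0.12, 0, 0.08, 0, 0, 0, -0.016, -0.16, 0, 0.08, 0, 0, 0, -0.02, -0.2, 0, 0.08, 0, 0, 0, -0.0238, -0.2393, 0.02, 0.08, 0, 0, 0, -0.0238, -0.2393, 0.02, 0.08, 0, 0, 0, -0.0238, -0.2393, 0.02, 0.08, 0, 0, 0, -0.0238, -0.2393, 0.02, 0.08]' > m.json && python3 jog.py m.json
python3 - <<'E'
from h import *
s=cam('side'); print({q:[(onz(s,b[0],b[1],.0905)[:2].round(4),b[2]) for b in blobs(s,q,amin=30) if 290<b[0]<400 and 160<b[1]<215 and b[2]<120] for q in('red','yellow')})
to(.5092,.0972,.2117)
E
```

```text
clock: 35.4
eef_pos: [0.5093, 0.098, 0.3623]
tcp_rot: [0.035, 0.999, 0.0, 0.0]
force: [0.1, 0.0, 0.3]
grip_width: 0.0801
finger_force: 0.0
{'red': [(array([0.5098, 0.097 ]), 46.0)], 'yellow': [(array([0.6831, 0.0309]), 56.0)]}
at [0.5093 0.0982 0.3625] rv [0.0004 0.0005 0.0005] d [ 1.000e-04 -1.100e-03  1.508e-01] F [ 0.7  0.2 -0.5] w 0.0801 ff 0.0 t 35.5
```

```bash
echo '[0, 0, 0, 0, -0.001, 0.04, 0.08, 0, 0, 0, 0, -0.001, 0.08, 0.08, 0, 0, 0, 0, -0.001, 0.115, 0.08, 0, 0, 0, 0, -0.001, 0.138, 0.08, 0, 0, 0, 0, -0.001, 0.149, 0.08, 0, 0, 0, 0, -0.001, 0.149, 0.08, 0, 0, 0, 0, -0.001, 0.149, 0.08]' > m.json && python3 jog.py m.json
echo '[0, 0, 0, 0, 0, 0, 0.045, 0, 0, 0, 0, 0, 0, 0.045, 0, 0, 0, 0, 0, 0, 0.045, 0, 0, 0, 0, 0, 0, 0.045, 0, 0, 0, 0, 0, 0, 0.045, 0, 0, 0, 0, 0, 0, 0.045]' > m.json && python3 jog.py m.json
python3 - <<'E'
from h import *
to(.5092,.0972,.2117)
E
echo '[0, 0, 0, 0, 0, -0.03, 0.045, 0, 0, 0, 0, 0, -0.07, 0.045, 0, 0, 0, 0, 0, -0.11, 0.045, 0, 0, 0, 0, 0, -0.15, 0.045, 0, 0, 0, 0, 0, -0.16, 0.045, 0, 0, 0, 0, 0, -0.16, 0.045, 0, 0, 0, 0, 0, -0.16, 0.045, 0, 0, 0, 0, 0, -0.16, 0.045]' > m.json && python3 jog.py m.json
python3 - <<'E'
from h import *
to(*COUP['red'][:2],.36)
E
```

```text
clock: 36.15
eef_pos: [0.5098, 0.0967, 0.2147]
tcp_rot: [0.035, 0.999, 0.0, 0.001]
force: [0.8, -0.7, 0.1]
grip_width: 0.0799
finger_force: 0.0
clock: 36.75
eef_pos: [0.5098, 0.0964, 0.2149]
tcp_rot: [0.035, 0.999, 0.0, 0.001]
force: [-1.0, 0.2, 6.4]
grip_width: 0.0511
finger_force: 62.5
at [0.5098 0.0964 0.2149] rv [ 0.0009  0.003  -0.0009] d [0.0006 0.0008 0.0032] F [-1.   0.2  6.4] w 0.0511 ff 62.5 t 36.8
clock: 37.55
eef_pos: [0.509, 0.0962, 0.3705]
tcp_rot: [0.035, 0.999, -0.0, -0.002]
force: [0.5, 0.1, -1.6]
grip_width: 0.0508
finger_force: 63.4
at [0.509  0.0962 0.3705] rv [-0.0008 -0.0045 -0.0009] d [0.1134 0.2395 0.0108] F [ 0.5  0.1 -1.6] w 0.0508 ff 63.4 t 37.5
```

```bash
echo '[0, 0, 0, 0.03, 0.03, 0, 0.045, 0, 0, 0, 0.06, 0.06, 0, 0.045, 0, 0, 0, 0.085, 0.1, 0, 0.045, 0, 0, 0, 0.105, 0.14, 0, 0.045, 0, 0, 0, 0.113, 0.18, 0, 0.045, 0, 0, 0, 0.1134, 0.22, 0, 0.045, 0, 0, 0, 0.1134, 0.2395, 0, 0.045, 0, 0, 0, 0.1134, 0.2395, 0, 0.045, 0, 0, 0, 0.1134, 0.2395, 0, 0.045, 0, 0, 0, 0.1134, 0.2395, 0, 0.045]' > m.json && python3 jog.py m.json
python3 - <<'E'
from h import *
to(*COUP['red'][:2],.316)
E
```

```text
clock: 38.55
eef_pos: [0.413, 0.3423, 0.3723]
tcp_rot: [0.036, 0.999, -0.001, -0.001]
force: [-0.0, -0.1, -2.9]
grip_width: 0.0507
finger_force: 63.7
at [0.413  0.3423 0.3723] rv [-0.0012 -0.0011 -0.0019] d [0.0004 0.0007 0.0563] F [-0.  -0.1 -2.9] w 0.0507 ff 63.7 t 38.5
```

```bash
echo '[0, 0, 0, 0, 0.0015, 0.02, 0.045, 0, 0, 0, 0, 0.0015, 0.04, 0.045, 0, 0, 0, 0, 0.0015, 0.05, 0.045, 0, 0, 0, 0, 0.0015, 0.056, 0.045, 0, 0, 0, 0, 0.0015, 0.062, 0.045, 0, 0, 0, 0, 0.0015, 0.065, 0.045, 0, 0, 0, 0, 0.0015, 0.065, 0.045]' > m.json && python3 jog.py m.json
python3 - <<'E'
from h import *
to(*COUP['red'][:2],.2910)
E
```

```text
clock: 39.25
eef_pos: [0.4131, 0.3445, 0.3083]
tcp_rot: [0.035, 0.999, 0.0, 0.0]
force: [0.4, -0.2, -2.6]
grip_width: 0.0509
finger_force: 63.7
at [0.4131 0.3445 0.3083] rv [ 0.0003  0.0004 -0.001 ] d [ 0.0004 -0.0015  0.0173] F [ 0.4 -0.2 -2.6] w 0.0509 ff 63.7 t 39.2
```

```bash
echo '[0, 0, 0, 0, 0, 0.003, 0.045, 0, 0, 0, 0, 0, 0.006, 0.045, 0, 0, 0, 0, 0, 0.009, 0.045, 0, 0, 0, 0, 0, 0.012, 0.045, 0, 0, 0, 0, 0, 0.012, 0.045]' > m.json && python3 jog.py m.json
echo '[0, 0, 0, 0, 0, 0.003, 0.045, 0, 0, 0, 0, 0, 0.006, 0.045, 0, 0, 0, 0, 0, 0.006, 0.045]' > m.json && python3 jog.py m.json
echo '[0, 0, 0, 0, 0, 0.001, 0.045, 0, 0, 0, 0, 0, 0.002, 0.045, 0, 0, 0, 0, 0, 0.002, 0.045]' > m.json && python3 jog.py m.json
python3 - <<'E'
from h import *
c=cam('side')
print([b[:4] for b in blobs(c,'red') if 240<b[0]<275 and 100<b[1]<160])
E
```

```text
clock: 39.75
eef_pos: [0.4131, 0.3447, 0.2962]
tcp_rot: [0.035, 0.999, 0.0, 0.0]
force: [1.0, 0.5, 0.2]
grip_width: 0.051
finger_force: 64.1
clock: 40.05
eef_pos: [0.4131, 0.3446, 0.2903]
tcp_rot: [0.035, 0.999, 0.0, 0.0]
force: [0.3, -0.1, 4.1]
grip_width: 0.0509
finger_force: 64.3
clock: 40.35
eef_pos: [0.4131, 0.3446, 0.2902]
tcp_rot: [0.035, 0.999, 0.0, 0.001]
force: [-4.9, -4.5, 15.2]
grip_width: 0.0509
finger_force: 65.5
[(258.42, 145.15, 149.5, (248, 140, 21, 11)), (252.53, 133.97, 33.5, (250, 130, 6, 9))]
```

```bash
echo '[0, 0, 0, 0, 0, -0.001, 0.07, 0, 0, 0, 0, 0, -0.001, 0.07, 0, 0, 0, 0, 0, -0.001, 0.07, 0, 0, 0, 0, 0, -0.03, 0.07, 0, 0, 0, 0, 0, -0.06, 0.07, 0, 0, 0, 0, 0, -0.07, 0.07, 0, 0, 0, 0, 0, -0.07, 0.0, 0, 0, 0, 0, 0, -0.07, 0.0, 0, 0, 0, 0, 0, -0.07, 0.0, 0, 0, 0, 0, 0, -0.07, 0.0]' > m.json && python3 jog.py m.json
python3 - <<'E'
from h import *
c=cam('side')
for q in('red','yellow'): print(q,[b[:4] for b in blobs(c,q) if 240<b[0]<330 and 100<b[1]<160])
cv2.imwrite('pics/s9.png',cv2.resize(c['frame'][90:170,230:350],None,fx=5,fy=5))
to(*COUP['red'][:2],.345)
E
```

```text
clock: 41.4
eef_pos: [0.4129, 0.3445, 0.3567]
tcp_rot: [0.035, 0.999, -0.001, -0.001]
force: [-0.2, -0.7, -0.1]
grip_width: 0.0116
finger_force: 0.0
red [(258.37, 145.13, 150.5, (248, 140, 21, 11)), (257.18, 133.08, 100.5, (250, 129, 15, 9)), (256.22, 121.55, 21.5, (252, 120, 9, 4))]
yellow [(312.08, 143.08, 163.5, (302, 138, 21, 11))]
at [0.4129 0.3445 0.357 ] rv [-0.0011 -0.0015 -0.001 ] d [ 0.0002 -0.0015  0.012 ] F [-0.5  0.8 -0.2] w 0.004 ff 0.0 t 41.5
```

View pics/s9.png

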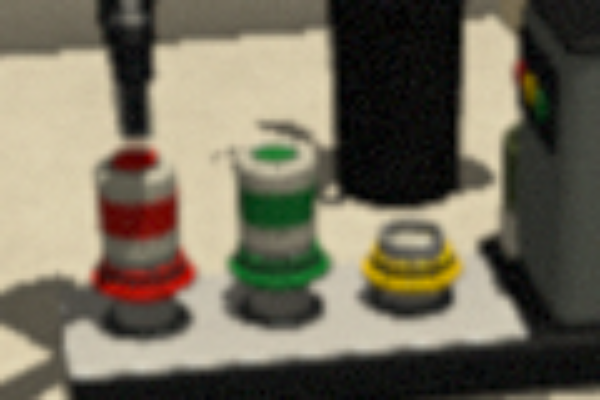

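The red sleeve's lower edge is back at its starting row, and its spacing to the band matches green's, so it's locked. I'll press the cap.

```bash
echo '[0, 0, 0, 0, -0.001, 0.006, 0, 0, 0, 0, 0, -0.001, 0.011, 0, 0, 0, 0, 0, -0.001, 0.014, 0, 0, 0, 0, 0, -0.001, 0.016, 0, 0, 0, 0, 0, -0.001, 0.018, 0, 0, 0, 0, 0, -0.001, 0.02, 0, 0, 0, 0, 0, -0.001, 0.022, 0, 0, 0, 0, 0, -0.001, 0.022, 0]' > m.json && python3 jog.py m.json
echo '[0, 0, 0, 0, 0, 0.002, 0, 0, 0, 0, 0, 0, 0.002, 0, 0, 0, 0, 0, 0, 0.002, 0]' > m.json && python3 jog.py m.json
echo '[0, 0, 0, 0, 0, 0.001, 0, 0, 0, 0, 0, 0, 0.001, 0, 0, 0, 0, 0, 0, 0.001, 0]' > m.json && python3 jog.py m.json
```

```text
clock: 42.25
eef_pos: [0.4129, 0.3436, 0.3365]
tcp_rot: [0.035, 0.999, 0.0, 0.0]
force: [-0.2, -0.2, 3.4]
grip_width: 0.0
finger_force: 1.5
clock: 42.55
eef_pos: [0.413, 0.3436, 0.3355]
tcp_rot: [0.035, 0.999, 0.001, 0.001]
force: [-2.6, -1.7, 7.4]
grip_width: -0.0
finger_force: 4.2
clock: 42.85
eef_pos: [0.413, 0.3436, 0.3354]
tcp_rot: [0.035, 0.999, 0.001, 0.001]
force: [-3.4, -3.5, 12.6]
grip_width: -0.0001
finger_force: 6.4
```

Stop reached. Now the yellow cartridge.

```bash
echo '[0, 0, 0, 0, 0, -0.02, 0, 0, 0, 0, 0, 0, -0.04, 0.08, 0, 0, 0, 0, 0, -0.05, 0.08, 0, 0, 0, 0, 0, -0.05, 0.08]' > m.json && python3 jog.py m.json
python3 - <<'E'
from h import *
c=cam('top'); k=caps(c); print(k)
to(.6796,.0280,.36)
E
```

```text
clock: 43.25
eef_pos: [0.4131, 0.3437, 0.3844]
tcp_rot: [0.035, 0.999, 0.001, 0.001]
force: [1.0, -1.1, 0.9]
grip_width: 0.0434
finger_force: 0.0
{'red': [], 'yellow': [([0.6797, 0.028], 108.5)], 'green': []}
at [0.413  0.3436 0.383 ] rv [ 0.0004  0.0003 -0.0009] d [-0.2881 -0.2962  0.023 ] F [-0.4  0.1  0. ] w 0.0509 ff 0.0 t 43.3
```

```bash
echo '[0, 0, 0, -0.02, -0.04, 0, 0.08, 0, 0, 0, -0.045, -0.075, 0, 0.08, 0, 0, 0, -0.08, -0.105, 0, 0.08, 0, 0, 0, -0.115, -0.135, 0, 0.08, 0, 0, 0, -0.15, -0.165, 0, 0.08, 0, 0, 0, -0.185, -0.195, 0, 0.08, 0, 0, 0, -0.22, -0.23, 0, 0.08, 0, 0, 0, -0.255, -0.265, 0, 0.08, 0, 0, 0, -0.2881, -0.2962, 0.01, 0.08, 0, 0, 0, -0.2881, -0.2962, 0.02, 0.08]' > m.json && python3 jog.py m.json
echo '[0, 0, 0, 0, 0, 0, 0.08, 0, 0, 0, 0, 0, 0, 0.08, 0, 0, 0, 0, 0, 0, 0.08]' > m.json && python3 jog.py m.json
python3 - <<'E'
from h import *
s=cam('side'); print([(onz(s,b[0],b[1],.0905)[:2].round(4),b[2]) for b in blobs(s,'yellow',amin=30) if 290<b[0]<400 and 160<b[1]<215 and b[2]<120])
to(.6797,.028,.2127)
E
```

```text
clock: 44.3
eef_pos: [0.6818, 0.023, 0.3582]
tcp_rot: [0.038, 0.999, -0.001, -0.002]
force: [-0.6, -0.3, -1.1]
grip_width: 0.0801
finger_force: 0.0
clock: 44.6
eef_pos: [0.679, 0.0292, 0.3644]
tcp_rot: [0.034, 0.999, 0.0, 0.001]
force: [-0.3, 0.6, 0.2]
grip_width: 0.0797
finger_force: 0.0
[(array([0.6818, 0.0299]), 58.5)]
at [0.679  0.0292 0.3647] rv [0.0003 0.002  0.0008] d [-0.0005 -0.0012  0.152 ] F [ 0.8 -0.6  0.8] w 0.0798 ff 0.0 t 44.6
```

```bash
echo '[0, 0, 0, -0.001, -0.001, 0.04, 0.08, 0, 0, 0, -0.001, -0.001, 0.08, 0.08, 0, 0, 0, -0.001, -0.001, 0.115, 0.08, 0, 0, 0, -0.001, -0.001, 0.138, 0.08, 0, 0, 0, -0.001, -0.001, 0.15, 0.08, 0, 0, 0, -0.001, -0.001, 0.15, 0.08, 0, 0, 0, -0.001, -0.001, 0.15, 0.08]' > m.json && python3 jog.py m.json
echo '[0, 0, 0, 0, 0, 0, 0.045, 0, 0, 0, 0, 0, 0, 0.045, 0, 0, 0, 0, 0, 0, 0.045, 0, 0, 0, 0, 0, 0, 0.045, 0, 0, 0, 0, 0, 0, 0.045, 0, 0, 0, 0, 0, 0, 0.045]' > m.json && python3 jog.py m.json
echo '[0, 0, 0, 0, 0, -0.03, 0.045, 0, 0, 0, 0, 0, -0.07, 0.045, 0, 0, 0, 0, 0, -0.11, 0.045, 0, 0, 0, 0, 0, -0.15, 0.045, 0, 0, 0, 0, 0, -0.16, 0.045, 0, 0, 0, 0, 0, -0.16, 0.045, 0, 0, 0, 0, 0, -0.16, 0.045, 0, 0, 0, 0, 0, -0.16, 0.045]' > m.json && python3 jog.py m.json
python3 - <<'E'
from h import *
to(*(COUP['yellow']+.001*N)[:2],.36)
E
```

```text
clock: 45.35
eef_pos: [0.6808, 0.0272, 0.2153]
tcp_rot: [0.035, 0.999, 0.0, 0.001]
force: [0.2, -1.3, 1.2]
grip_width: 0.0803
finger_force: 0.0
clock: 45.95
eef_pos: [0.681, 0.0269, 0.2153]
tcp_rot: [0.035, 0.999, 0.0, 0.002]
force: [-0.3, 1.3, 5.5]
grip_width: 0.0503
finger_force: 63.3
clock: 46.75
eef_pos: [0.6805, 0.0268, 0.3697]
tcp_rot: [0.035, 0.999, -0.0, -0.003]
force: [-0.8, 0.2, -3.0]
grip_width: 0.0506
finger_force: 62.9
at [0.6805 0.0268 0.3697] rv [-0.0002 -0.0054 -0.0009] d [0.1093 0.2978 0.0102] F [-0.8  0.2 -3. ] w 0.0506 ff 62.9 t 46.8
```

```bash
echo '[0, 0, 0, 0.03, 0.03, 0, 0.045, 0, 0, 0, 0.06, 0.06, 0, 0.045, 0, 0, 0, 0.085, 0.095, 0, 0.045, 0, 0, 0, 0.105, 0.135, 0, 0.045, 0, 0, 0, 0.1093, 0.175, 0, 0.045, 0, 0, 0, 0.1093, 0.215, 0, 0.045, 0, 0, 0, 0.1093, 0.255, 0, 0.045, 0, 0, 0, 0.1093, 0.285, 0, 0.045, 0, 0, 0, 0.1093, 0.2978, 0, 0.045, 0, 0, 0, 0.1093, 0.2978, 0, 0.045]' > m.json && python3 jog.py m.json
echo '[0, 0, 0, 0, 0, 0, 0.045, 0, 0, 0, 0, 0, 0, 0.045, 0, 0, 0, 0, 0, 0, 0.045]' > m.json && python3 jog.py m.json
python3 - <<'E'
from h import *
to(*(COUP['yellow']+.001*N)[:2],.316)
E
```

```text
clock: 47.75
eef_pos: [0.5921, 0.3329, 0.3709]
tcp_rot: [0.034, 0.999, -0.001, -0.001]
force: [-0.3, -0.1, -2.2]
grip_width: 0.0503
finger_force: 63.1
clock: 48.05
eef_pos: [0.5926, 0.3302, 0.3734]
tcp_rot: [0.036, 0.999, -0.0, 0.0]
force: [-0.3, 0.1, -1.7]
grip_width: 0.0506
finger_force: 63.1
at [0.5926 0.3302 0.3734] rv [-0.      0.0002 -0.0026] d [0.0005 0.0013 0.0574] F [-0.3  0.1 -1.7] w 0.0506 ff 63.1 t 48.0
```

```bash
echo '[0, 0, 0, 0.0005, 0.001, 0.02, 0.045, 0, 0, 0, 0.0005, 0.001, 0.04, 0.045, 0, 0, 0, 0.0005, 0.001, 0.05, 0.045, 0, 0, 0, 0.0005, 0.001, 0.056, 0.045, 0, 0, 0, 0.0005, 0.001, 0.062, 0.045, 0, 0, 0, 0.0005, 0.001, 0.065, 0.045, 0, 0, 0, 0.0005, 0.001, 0.065, 0.045]' > m.json && python3 jog.py m.json
python3 - <<'E'
from h import *
to(*(COUP['yellow']+.001*N)[:2],.2912)
E
```

```text
clock: 48.75
eef_pos: [0.5924, 0.3323, 0.3092]
tcp_rot: [0.035, 0.999, 0.0, 0.002]
force: [3.7, -0.6, -0.5]
grip_width: 0.0505
finger_force: 63.3
at [0.5924 0.3323 0.3092] rv [ 0.0008  0.0031 -0.0015] d [ 0.0002 -0.0007  0.018 ] F [ 3.7 -0.6 -0.5] w 0.0505 ff 63.3 t 48.8
```

```bash
echo '[0, 0, 0, 0, 0, 0.003, 0.045, 0, 0, 0, 0, 0, 0.006, 0.045, 0, 0, 0, 0, 0, 0.009, 0.045, 0, 0, 0, 0, 0, 0.012, 0.045, 0, 0, 0, 0, 0, 0.012, 0.045]' > m.json && python3 jog.py m.json
echo '[0, 0, 0, 0, 0, 0.003, 0.045, 0, 0, 0, 0, 0, 0.006, 0.045, 0, 0, 0, 0, 0, 0.006, 0.045]' > m.json && python3 jog.py m.json
echo '[0, 0, 0, 0, 0, 0.001, 0.045, 0, 0, 0, 0, 0, 0.002, 0.045, 0, 0, 0, 0, 0, 0.002, 0.045]' > m.json && python3 jog.py m.json
```

```text
clock: 49.25
eef_pos: [0.5924, 0.3323, 0.2982]
tcp_rot: [0.035, 0.999, 0.0, 0.002]
force: [4.8, -2.9, 5.5]
grip_width: 0.0507
finger_force: 63.9
clock: 49.55
eef_pos: [0.5925, 0.3322, 0.2921]
tcp_rot: [0.035, 0.999, 0.0, 0.002]
force: [5.2, -3.1, 6.5]
grip_width: 0.0509
finger_force: 64.1
clock: 49.85
eef_pos: [0.5925, 0.3322, 0.2906]
tcp_rot: [0.035, 0.999, 0.0, 0.002]
force: [4.4, -4.2, 7.7]
grip_width: 0.0506
finger_force: 64.1
```

```bash
echo '[0, 0, 0, 0, 0, 0.002, 0.045, 0, 0, 0, 0, 0, 0.002, 0.045, 0, 0, 0, 0, 0, 0.002, 0.045]' > m.json && python3 jog.py m.json
python3 - <<'E'
from h import *
c=cam('side')
for q in('red','green','yellow'): print(q,[b[:4] for b in blobs(c,q) if 240<b[0]<330 and 100<b[1]<160])
E
```

```text
clock: 50.15
eef_pos: [0.5924, 0.3322, 0.2906]
tcp_rot: [0.035, 0.999, 0.001, 0.003]
force: [-0.2, -5.2, 15.4]
grip_width: 0.0506
finger_force: 64.8
red [(258.41, 145.47, 136.5, (249, 141, 20, 10)), (257.17, 133.07, 100.5, (250, 129, 15, 9)), (256.54, 122.35, 16.0, (253, 121, 8, 4))]
green [(286.84, 145.18, 42.0, (278, 143, 17, 5)), (285.21, 131.08, 63.5, (279, 128, 14, 7))]
yellow [(312.24, 140.58, 140.5, (303, 136, 20, 10)), (307.52, 129.31, 43.0, (304, 125, 8, 9)), (318.5, 127.75, 17.0, (317, 124, 4, 9))]
```

```bash
echo '[0, 0, 0, 0, 0, -0.002, 0.07, 0, 0, 0, 0, 0, -0.002, 0.07, 0, 0, 0, 0, 0, -0.002, 0.07, 0, 0, 0, 0, 0, -0.03, 0.07, 0, 0, 0, 0, 0, -0.06, 0.07, 0, 0, 0, 0, 0, -0.07, 0.07, 0, 0, 0, 0, 0, -0.07, 0.0, 0, 0, 0, 0, 0, -0.07, 0.0, 0, 0, 0, 0, 0, -0.07, 0.0, 0, 0, 0, 0, 0, -0.07, 0.0]' > m.json && python3 jog.py m.json
python3 - <<'E'
from h import *
c=cam('side')
print([b[:4] for b in blobs(c,'yellow') if 240<b[0]<330 and 100<b[1]<160])
to(*COUP['yellow'][:2],.335)
E
```

```text
clock: 51.2
eef_pos: [0.5918, 0.3326, 0.3543]
tcp_rot: [0.035, 0.999, -0.001, -0.001]
force: [0.8, -0.3, -0.1]
grip_width: 0.0119
finger_force: 0.0
[(312.07, 140.54, 143.0, (302, 136, 21, 10)), (311.81, 128.18, 130.5, (304, 124, 17, 10)), (311.48, 117.17, 35.5, (307, 115, 10, 6))]
at [0.5919 0.3326 0.3547] rv [-0.001  -0.0019 -0.0009] d [-0.0005 -0.002   0.0198] F [-0.2 -0.8 -0.8] w 0.004 ff 0.0 t 51.2
```

```bash
echo '[0, 0, 0, 0, -0.001, 0.006, 0, 0, 0, 0, 0, -0.001, 0.01, 0, 0, 0, 0, 0, -0.001, 0.012, 0, 0, 0, 0, 0, -0.001, 0.014, 0, 0, 0, 0, 0, -0.001, 0.016, 0, 0, 0, 0, 0, -0.001, 0.018, 0, 0, 0, 0, 0, -0.001, 0.02, 0, 0, 0, 0, 0, -0.001, 0.02, 0]' > m.json && python3 jog.py m.json
echo '[0, 0, 0, 0, 0, 0.002, 0, 0, 0, 0, 0, 0, 0.002, 0, 0, 0, 0, 0, 0, 0.002, 0]' > m.json && python3 jog.py m.json
echo '[0, 0, 0, 0, 0, 0.001, 0, 0, 0, 0, 0, 0, 0.001, 0, 0, 0, 0, 0, 0, 0.001, 0]' > m.json && python3 jog.py m.json
```

```text
clock: 52.05
eef_pos: [0.5918, 0.3316, 0.3366]
tcp_rot: [0.035, 0.999, 0.0, 0.0]
force: [-0.9, -0.3, 3.6]
grip_width: -0.0003
finger_force: 1.7
clock: 52.35
eef_pos: [0.5918, 0.3316, 0.3355]
tcp_rot: [0.035, 0.999, 0.0, 0.001]
force: [-2.5, -1.6, 7.2]
grip_width: 0.0003
finger_force: 3.7
clock: 52.65
eef_pos: [0.5918, 0.3316, 0.3355]
tcp_rot: [0.035, 0.999, 0.001, 0.001]
force: [-4.3, -2.2, 11.6]
grip_width: 0.0001
finger_force: 5.3
```

```bash
echo '[0, 0, 0, 0, 0, -0.03, 0, 0, 0, 0, 0, 0, -0.07, 0, 0, 0, 0, 0, 0, -0.1, 0, 0, 0, 0, 0.03, -0.04, -0.1, 0, 0, 0, 0, 0.06, -0.08, -0.1, 0, 0, 0, 0, 0.09, -0.12, -0.1, 0, 0, 0, 0, 0.12, -0.16, -0.1, 0, 0, 0, 0, 0.12, -0.16, -0.1, 0, 0, 0, 0, 0.12, -0.16, -0.1, 0]' > m.json && python3 jog.py m.json
python3 - <<'E'
from h import *
c=cam('side'); t=cam('top')
for q in('red','green','yellow'): print(q,[b[:4] for b in blobs(c,q) if 240<b[0]<330 and 100<b[1]<160])
cv2.imwrite('pics/s10.png',np.hstack([cv2.resize(c['frame'][100:280,235:425],(400,380)),cv2.resize(t['frame'][90:270,150:430],(400,380))]))
E
```

```text
clock: 53.55
eef_pos: [0.4605, 0.1799, 0.4333]
tcp_rot: [0.036, 0.999, 0.0, 0.0]
force: [0.8, 0.8, 0.2]
grip_width: 0.0004
finger_force: 0.0
red [(258.51, 145.18, 141.5, (249, 140, 20, 11)), (256.98, 132.86, 107.5, (250, 129, 15, 9))]
green [(285.64, 142.98, 119.5, (276, 139, 20, 9)), (285.25, 131.08, 71.0, (278, 128, 15, 7))]
yellow [(312.05, 140.51, 142.5, (302, 136, 21, 10)), (311.86, 128.17, 130.5, (304, 124, 17, 10)), (311.45, 117.66, 18.5, (308, 116, 8, 4))]
```

View pics/s10.png

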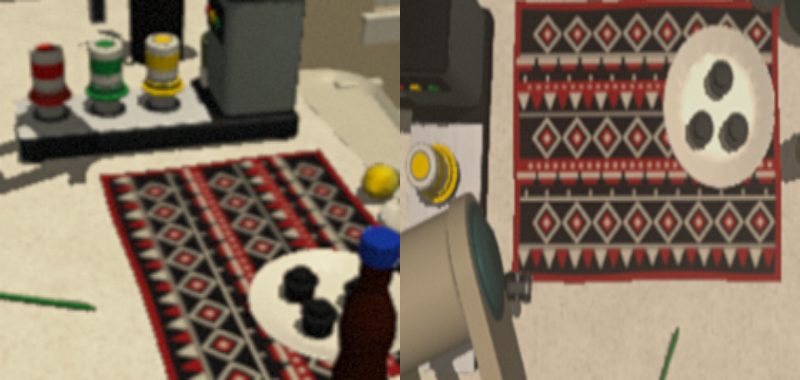

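All three cartridges stand in their own couplers with sleeves up and caps flush. The three dust plugs are upright on the plate, at right-half pixels (718,78), (700,130) and (733,130). I'm handing the job in.

```bash
python3 -c "
from bench import r, read_camera
print(r.hand_in())"
```

```text
the job is handed in; nothing more can be done
None
```

I handed the job in at about 54 s. The last pictures show all three cartridges locked in their own-colour couplers with sleeves up and caps pressed in, the dust plugs on the plate, and the syrup bottle standing. The hand-in returned no verdict.

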